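# Set equal hinge gaps in a row of bracelet panels with a spacing gauge

### The job

Pick up the two-legged spacing gauge and step it along the row of bracelet panels on the sloping jig: leave the first panel against the end stop and, one after another, straddle each of the other three with the gauge and draw it along until the gauge's thick leg just meets the panel before it, so that all three gaps come out equal at about 10 mm. Then stand the gauge back on the steel bench block and swing the keeper bar fully down over the row, leaving the panels spaced, flat and against the ledge and the other things on the bench where they are.

Things in the scene. Friction and masses are not known exactly. Their poses are not given: they have to be found in the camera images.
- jig: fixed beech jig, 250 mm long along its y (the row), its deck sloping up at 30 degrees away from the robot. Origin under it at bench height; x level, away from the robot; y along the row, towards the end stop; z up. Deck direction (cos 30, 0, sin 30), normal (-sin 30, 0, cos 30). A seated panel's middle is at x = -2.4, z = 32.4 mm.
- deck_mid (a point): point on the deck's surface under the panels' middle line, half-way along the row (jig x = 0, z = 28 mm). The deck reaches 28 mm down-slope and 52 mm up-slope of it; a steel ledge 8 mm high, 18 mm down-slope of it, carries the panels' lower edges
- stop_face (a point): steel end stop at the row's +y end, 16 mm high: middle of the face that panel 0 lies against, 8 mm above the deck, jig y = +100.5 mm
- keeper (a joint): angle (rad) of the keeper: two thin arms outside the row (jig y = -113 and +113 mm) carrying a cork-covered bar along the row. 0 = fully down on its stop, bar 1.5 mm above the panels' lower part; grows as it swings up and away from the robot, to 2.6; 1.57 = square to the deck. Stiff hinge (0.1 N m): stays where left, must be pressed home.
- keeper_hinge (a point): middle of the keeper's hinge line, 16.5 mm off the deck and 41 mm up-slope of the panels' middles, half-way along the row, parallel to it
- keeper_bar (a point): middle of the keeper's round cork bar, 10 mm thick, 208 mm long, 52 mm from the hinge line; moving it takes about 2 N
- panel_0_mid (a point): first panel, a silver-grey bracelet panel, green stone; 26 mm along the row, 36 up-slope, 10 thick (stone 5 mm more), 60 g, loose on the deck against the ledge. Point: middle of the 10 mm thickness; axes x up-slope, y along the row, z square to the deck. It already lies against the end stop (the +y end) and stays there.
- panel_1_mid (a point): second panel, next to the first towards -y: a silver-grey bracelet panel, green stone; 26 mm along the row, 36 up-slope, 10 thick (stone 5 mm more), 60 g, loose on the deck against the ledge. Point: middle of the 10 mm thickness; axes x up-slope, y along the row, z square to the deck. 
- panel_2_mid (a point): third panel: a silver-grey bracelet panel, green stone; 26 mm along the row, 36 up-slope, 10 thick (stone 5 mm more), 60 g, loose on the deck against the ledge. Point: middle of the 10 mm thickness; axes x up-slope, y along the row, z square to the deck. 
- panel_3_mid (a point): fourth panel, last in the row at -y: a silver-grey bracelet panel, green stone; 26 mm along the row, 36 up-slope, 10 thick (stone 5 mm more), 60 g, loose on the deck against the ledge. Point: middle of the 10 mm thickness; axes x up-slope, y along the row, z square to the deck. 
- gauge_grip (a point): spacing gauge (140 g, loose): steel bridge on two legs, standing upright on the bench block. Point on its dark wooden handle, 58 mm above the feet, straight above the mouth's middle. Handle: flat plate 12 mm thick (its x; grip across this, pads flat on its faces), 34 mm wide (y), from 30 to 79 mm above the feet. Its axes: z up, +y to the thick leg
- gauge_mouth (a point): middle of the gauge's mouth, 5 mm above the feet; at a panel's middle when the gauge stands astride it, square on the deck. Mouth 28 mm wide, 22 mm high. Thick leg 8 mm (y +14 to +22), hook leg 5 mm (y -14 to -19), both 24 mm deep, noses tapered. Drawn by the hook until the thick leg meets the panel before: gap 10 mm, middles 36 mm apart
- bench_block: fixed flat bench block of mottled grey steel, 70 mm (x) by 102 mm (y) by 17.5 mm high, origin under its middle; the gauge stands on it
- flux_jar: jar with white lid, 58 mm wide, 78 mm high, loose bystander behind the jig; origin under its middle
- wax_cone: white wax cone, 45 mm wide, 40 mm high, loose bystander; origin under its middle
- sharpening_bar: grey sharpening stone, 26 x 102 x 21 mm, lying loose left of the jig, bystander; origin under its middle
- pliers: red-handled pliers lying flat, 113 x 50 x 11 mm, loose bystander at the front right; origin under the middle
Not all that is in view belongs to the job. What is shaped like the part that bears gauge_grip but orange is not meant.

How it is judged:
By the outcome, as a careful person would: the job done as asked, in the order asked, and still so for the second after the job is handed in, with the robot touching nothing.
It also fails if it takes over 70 s, if anything falls off the work surface, if the arm or the gripper's body presses on something with over 40 N, if the wrist force passes 120 N, or if a joint passes its speed limit or range.

### The arm

A 6-joint arm with a two-finger parallel gripper is mounted at the origin on a cart in front of the work surface, level with it; the furniture and walls round the work are solid. World frame = base frame: x ahead of the robot, y to its left, z up, the work surface at z = 0. Lengths are in m, angles in degrees, forces in N, time in s.
With the tool pointing down it reaches from about 0.35 to 0.875 m from the base axis. Payload 4.2 kg.
Tool frame: the origin (TCP) lies on the centre line of the jaws, within the pads' length; the fingertips stand 19 mm ahead of it and the grasp point (between the pads) is the TCP; x points along the fingers, y is the direction in which the jaws open and shut, and the axes are right-handed (so a half turn about x gives the same grasp; the last joint's range is limited). The gripper opens to 87 mm and grips with 3 to 60 N. Pads are 19 mm wide; open, the fingers measure 117 mm over their backs; the gripper's body (75 mm by 190 mm) begins 51 mm behind the grasp point.
Start: joints at [87.582, 22.042, 0.453, 0, -68.411, -14.817], TCP at [0.185, 0.597, 0.242] pointing down, gripper open.
Joint ranges: [-179.83, 179.83], [-69.29, 118.12], [-61.27, 80.66], [-181.25, 117.63], [-171.15, -9.14], [-177.46, 177.46]. Speed limits (degrees/s): [159.86, 159.86, 180, 180, 180, 180].

### API

Orientations are given as a 3x3 rotation matrix whose columns are the frame's x, y, z axes.
In Python, from station import * gives the robot as it stands.
- The arm moves only by the shell command python3 -m creep 'ROWS'. ROWS is JSON, a list of rows, each a list of 5 numbers: the opening, from 0 (shut) to 1 (fully open), then the shift along the world's x, y, z in mm, then the turn about the world's z in rad. In form: [[jaw, x, y, z, turn], ...]. A call has exactly 8 rows; each row is the pose to reach, as a shift and turn from the pose measured when the call began; what a row does not reach only later rows make up. A row lasts 1/10 s, in which the tool goes at most 50 mm and 8.59 degrees, less where a joint would pass 70% of its speed; a pose out of reach is approached as far as the arm can. A call with a gripper value outside its range is refused whole. The fingers move at their own pace and stop on an object; the grip force is fixed at half the most. Time passes only in rows, so rows that repeat a pose let the fingers close, or fill a call up. It gives the time, the measured TCP pose, the force and the opening at its end, in the units of the state.
- sense(): the state, without advancing time (a new reading comes with each control period).
- capture(name): name is "side" or "top" or "wrist"; returns a dict with "image" (480x640x3 uint8, blue, green, red), "z_map" (480x640 float32, m along the optical axis (not along the pixel's ray), 0 where there is no reading), "mtx" (3x3 intrinsics, pixels), "eye" and "attitude" of the camera in the world. Camera axes: x right, y up, looking along -z (the intrinsics and any distortion apply to the point x, -y, -z); pixel columns grow to the right and rows downward; lengths in m; the calibration is good to about 2 mm. A picture is of the moment at which its call begins.
- finish_job(): hands the job in, once; it reports no verdict.
Trained networks look in a picture, given as the dict that the camera call returned (one of the last four; its "shot" number tells which), for a name from the list of things; names that differ only in an ending like _2 or _b are one class to them, and where a whole thing is asked for, a point or a joint stands for the part that bears it (a point fixed in the world has none). Each returns a list of dicts, best first, with "confidence" (0 to 1); they miss things now and then, are a little off and sometimes report something else, mostly with a low value. They report only what shows in the picture. A call takes as long as a camera call. They do not tell look-alikes from the thing itself.
- look_for(picture, thing): "box" ([left, top, right, bottom] in pixels, round what is visible of it).
- mark_of(picture, thing): "centre" ([column, row] in pixels: a listed point, or the origin of a listed thing).
The state is a dict: "time_s": time; "joints": joint angles; "joint_velocities": joint speeds; "effort": joint torques, N m; "tcp_pos": TCP position; "ee_rot": TCP orientation; "wrist_force": force on the tool from outside, world axes, zero at the start; "moment": the same for the moment, N m; "gripper_width": opening from 0.0 (shut) to 1.0 (fully open).
Only numpy, scipy, OpenCV 4.12 (cv2) and the standard library are available. Lean on these libraries where they do the work, as an engineer would, in place of code of your own. Each camera call takes 0.05 s, during which the arm holds its last target.

## Working session

There is one attempt and no reset: what is moved stays moved. The work goes in short steps, Python scripts to look and compute and a shell command to move; the robot and the scene stay as the last step left them, time stands still between calls to the robot, and variables do not carry over. Pictures are saved under pics/ and viewed, and the job is handed in when it is done.

```bash
ls; mkdir -p pics; python3 - <<'E'
from station import *
import cv2
s=sense();print(s)
for n in("top","side","wrist"):
    p=capture(n);cv2.imwrite(f"pics/{n}0.png",p["image"]);print(n,p["mtx"],p["eye"],p["attitude"])
E
```

```text
pics
{'time_s': 0.0, 'joints': array([ 8.75825252e+01,  2.20898588e+01,  3.80118341e-01, -2.75115404e-02,
       -6.84117281e+01, -1.48172411e+01]), 'joint_velocities': array([ 0.08376143,  0.04682214,  0.05594628, -0.09974066,  0.04032658,
        0.02985294]), 'effort': array([-1.29868572e-04, -3.90662026e+01,  1.87402815e+01,  4.21992704e+00,
        1.10156063e-02, -1.91166191e-04]), 'tcp_pos': array([0.18499299, 0.59640797, 0.24047521]), 'ee_rot': array([[-5.35508516e-04, -2.96455412e-01, -9.55046544e-01],
       [-2.09926555e-03, -9.55044244e-01,  2.96455875e-01],
       [-9.99997653e-01,  2.16365095e-03, -1.10904305e-04]]), 'wrist_force': array([0.76690912, 0.01103223, 0.49724194]), 'moment': array([ 0.00674705, -0.04060742,  0.03503089]), 'gripper_width': 1.0024600038975688}
top [[534.97456085   0.         305.72856451]
 [  0.         534.97456085 240.77395232]
 [  0.           0.           1.        ]] [0.53157957 0.06745052 0.93622059] [[ 0.01860896  0.99798922 -0.06059067]
 [-0.99966767  0.01965309  0.01668229]
 [ 0.01783954  0.06026009  0.99802328]]
side [[518.24542971   0.         324.66287586]
 [  0.         518.24542971 238.22705901]
 [  0.           0.           1.        ]] [ 0.5909778  -0.72679912  0.43526865] [[ 0.99972229  0.02326776  0.00373506]
 [-0.00655793  0.42692522 -0.90426315]
 [-0.02263477  0.90398754  0.42695925]]
wrist [[430.37872843   0.         314.9853059 ]
 [  0.         430.37872843 236.76922604]
 [  0.           0.           1.        ]] [0.24982509 0.57787224 0.38321979] [[-0.29573625  0.9265024   0.23266579]
 [-0.95526294 -0.28774029 -0.06839772]
 [ 0.00357667 -0.24248469  0.97014864]]
```

View pics/top0.png

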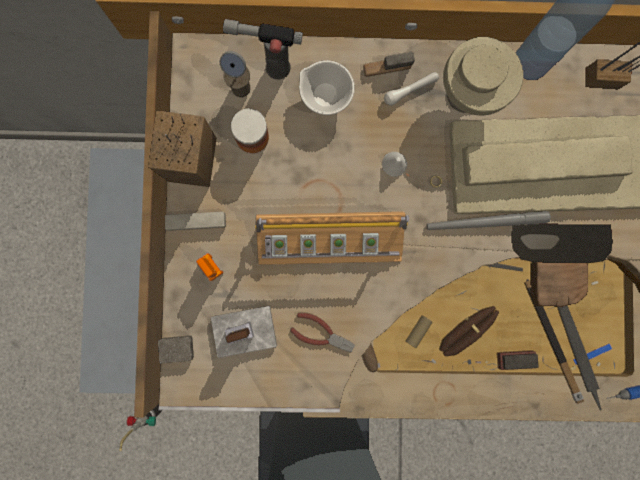

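View pics/side0.png

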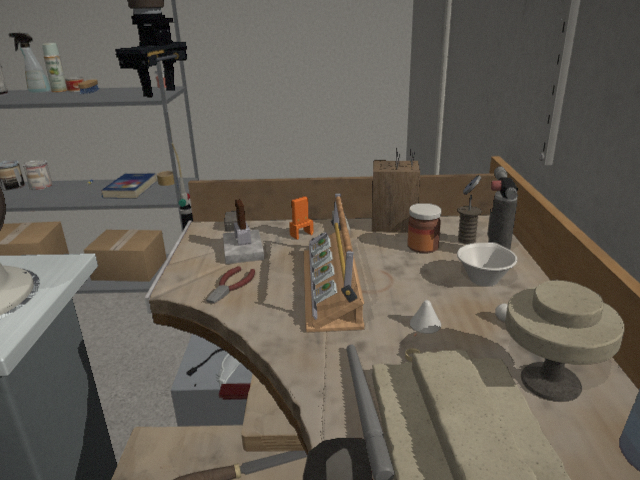

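```bash
cat > h.py <<'E'
from station import *
import numpy as np, cv2
def ray(p,uv):
    K=p["mtx"];d=np.array([(uv[0]-K[0,2])/K[0,0],-(uv[1]-K[1,2])/K[1,1],-1.0])
    return np.array(p["attitude"])@d
def atz(p,uv,z):
    d=ray(p,uv);e=np.array(p["eye"]);return e+d*(z-e[2])/d[2]
def dep(p,uv):
    r=p["z_map"][int(uv[1])-1:int(uv[1])+2,int(uv[0])-1:int(uv[0])+2];r=r[r>0]
    return np.array(p["eye"])+ray(p,uv)*np.median(r) if len(r) else None
def proj(p,X):
    c=np.array(p["attitude"]).T@(np.array(X)-np.array(p["eye"]));K=p["mtx"]
    return np.array([K[0,2]+K[0,0]*c[0]/-c[2],K[1,2]-K[1,1]*c[1]/-c[2]])
def tri(p1,u1,p2,u2):
    A=[];b=[]
    for p,u in((p1,u1),(p2,u2)):
        d=ray(p,u);d/=np.linalg.norm(d);M=np.eye(3)-np.outer(d,d);A.append(M);b.append(M@np.array(p["eye"]))
    return np.linalg.lstsq(np.vstack(A),np.hstack(b),rcond=None)[0]
E
python3 - <<'E'
from h import *
np.set_printoptions(precision=4,suppress=True)
t=capture("top");s=capture("side")
for n in["jig","deck_mid","stop_face","keeper_hinge","keeper_bar","panel_0_mid","gauge_grip","gauge_mouth","bench_block","flux_jar"]:
  for nm,p in(("t",t),("s",s)):
    for m in mark_of(p,n)[:6]: print(n,nm,m["centre"],round(m["confidence"],2),dep(p,m["centre"]))
for nm,p,(l,a,r,b),k in(("t",t,(195,200,415,365),3.6),("s",s,(210,180,380,340),4)):
  cv2.imwrite(f"pics/z{nm}.png",cv2.resize(p["image"][a:b,l:r],None,fx=k,fy=k,interpolation=cv2.INTER_CUBIC))
E
```

```text
jig t [327.1, 244.1] 0.81 [0.5819 0.0157 0.0257]
jig t [308.8, 242.4] 0.36 [0.5832 0.0473 0.0425]
jig s [323.8, 289.5] 0.68 [ 0.5851 -0.0642  0.0383]
jig s [425.7, 325.0] 0.39 [ 0.7274 -0.1209  0.0106]
deck_mid t [330.0, 239.8] 0.98 [0.5885 0.0116 0.0385]
deck_mid s [325.3, 272.2] 0.76 [ 0.5877 -0.013   0.0392]
stop_face t [274.7, 243.9] 0.85 [0.5797 0.1044 0.04  ]
stop_face s [320.4, 243.6] 0.79 [0.5799 0.0889 0.0399]
keeper_hinge t [330.2, 222.9] 0.65 [0.6098 0.0165 0.1152]
keeper_hinge s [343.4, 253.4] 0.97 [0.618  0.0333 0.048 ]
keeper_hinge s [339.6, 221.6] 0.18 [0.6119 0.0158 0.1127]
keeper_bar t [332.9, 221.9] 0.6 [0.6113 0.0125 0.1168]
keeper_bar s [340.2, 225.0] 0.73 [ 0.6122 -0.0024  0.1149]
panel_0_mid t [276.9, 245.4] 0.59 [0.5772 0.1006 0.0416]
panel_0_mid s [319.4, 246.3] 0.64 [0.578  0.0878 0.0352]
panel_0_mid s [323.3, 275.0] 0.3 [ 0.5844 -0.0146  0.0352]
gauge_grip t [208.3, 269.7] 0.68 [0.5343 0.2079 0.0775]
gauge_grip t [236.8, 337.3] 0.58 [0.4302 0.1577 0.0955]
gauge_grip s [301.1, 209.4] 0.76 [0.5427 0.2092 0.0565]
gauge_grip s [240.6, 211.9] 0.62 [0.437  0.1397 0.0825]
gauge_mouth t [243.9, 333.4] 0.93 [0.4363 0.147  0.0944]
gauge_mouth t [208.8, 268.0] 0.79 [0.5371 0.2075 0.0759]
gauge_mouth s [244.0, 237.2] 0.71 [0.4388 0.1386 0.0326]
gauge_mouth s [301.1, 230.1] 0.66 [ 0.5392  0.2387 -0.001 ]
gauge_mouth s [243.1, 249.4] 0.62 [0.4382 0.1202 0.0166]
gauge_mouth s [322.8, 259.3] 0.29 [0.5839 0.036  0.0365]
bench_block t [243.8, 334.0] 0.88 [0.4354 0.1471 0.0947]
bench_block s [244.1, 250.7] 0.95 [0.4403 0.1174 0.0154]
bench_block s [319.6, 244.9] 0.74 [0.5784 0.0896 0.0371]
flux_jar t [252.5, 138.1] 0.55 [0.7495 0.1428 0.0756]
flux_jar s [424.1, 247.1] 0.68 [0.7685 0.1203 0.0127]
```

View pics/zt.png

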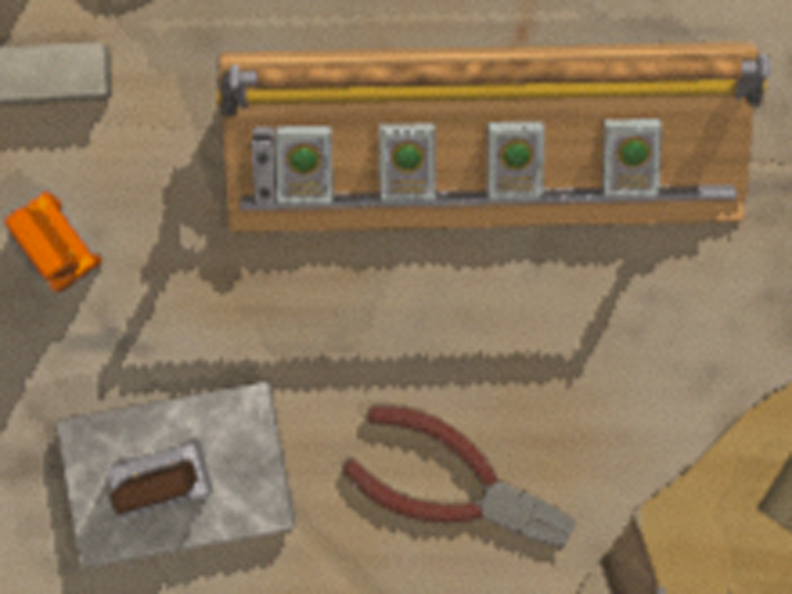

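View pics/zs.png

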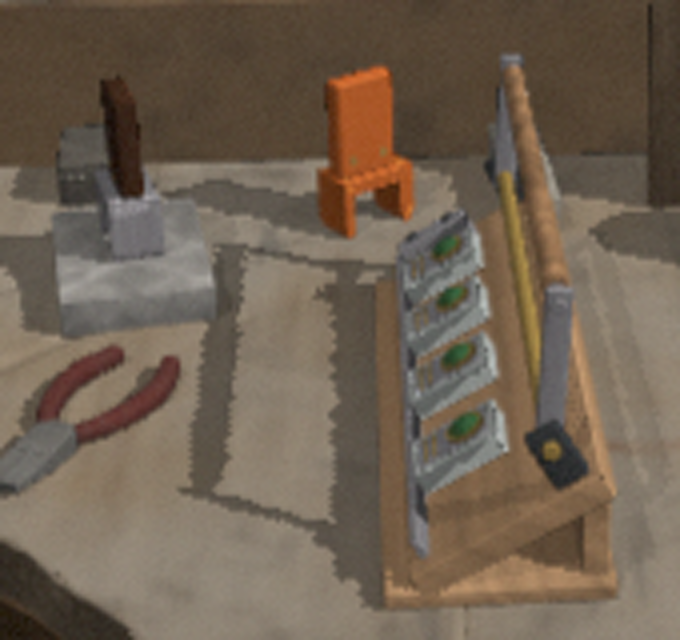

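```bash
cat >> h.py <<'E'
def cloud(p,l,a,r,b):
    v,u=np.mgrid[a:b,l:r];z=p["z_map"][a:b,l:r];K=p["mtx"]
    d=np.stack([(u-K[0,2])/K[0,0],-(v-K[1,2])/K[1,1],-np.ones_like(z)],-1)*z[...,None]
    X=d@np.array(p["attitude"]).T+np.array(p["eye"])
    return X.reshape(-1,3)[z.ravel()>0],p["image"][a:b,l:r].reshape(-1,3)[z.ravel()>0]
E
python3 - <<'E'
from h import *
np.set_printoptions(precision=4,suppress=True)
t=capture("top")
X,c=cloud(t,195,300,290,370)
for lo,hi in((.085,.12),(.035,.06),(.012,.022)):
    q=X[(X[:,2]>lo)&(X[:,2]<hi)];r=cv2.minAreaRect((q[:,:2]*1000).astype(np.float32));print(lo,len(q),np.median(q[:,2]),r)
X,c=cloud(t,245,205,415,275)
q=X[X[:,2]>.1]; print("bar",q.min(0),q.max(0),np.median(q,0), np.polyfit(q[:,1],q[:,0],1),np.polyfit(q[:,1],q[:,2],1))
g=(c[:,1].astype(int)>c[:,2]+25)&(c[:,1].astype(int)>c[:,0]+25); q=X[g];
import scipy.cluster.vq as V
Y=q[:,1];
lab=np.digitize(Y,sorted([ -.03,.02,.07]));
for i in range(4): print("stone",i,q[lab==i].mean(0),np.sum(lab==i))
E
```

```text
0.085 176 0.09474207074608065 ((432.1237487792969, 159.42123413085938), (11.930136680603027, 33.876529693603516), 17.051254272460938)
0.035 182 0.046433059303761626 ((431.5204162597656, 160.98338317871094), (24.082500457763672, 41.13388442993164), 17.816835403442383)
0.012 2060 0.01650286801270673 ((430.89630126953125, 156.07723999023438), (70.17081451416016, 102.44601440429688), 11.461088180541992)
bar [ 0.6051 -0.1038  0.1007] [0.6243 0.1279 0.1232] [0.6147 0.0125 0.1174] [-0.0402  0.6152] [-0.0017  0.1172]
stone 0 [ 0.5865 -0.0569  0.0431] 18
stone 1 [ 0.5846 -0.0021  0.0435] 21
stone 2 [0.5825 0.0487 0.0429] 19
stone 3 [0.5804 0.0968 0.0432] 22
```

```bash
python3 -m creep '[[1,25,-44,0,-0.14],[1,49,-87,0,-0.28],[1,74,-131,0,-0.42],[1,98,-175,0,-0.56],[1,123,-218,0,-0.7],[1,148,-262,0,-0.84],[1,172,-306,0,-0.974],[1,197,-349,0,-0.974]]'
```

```text
time_s: 2.1
tcp_pos: [0.3821, 0.2469, 0.242]
ee_rot: [[0.001, -0.957, -0.29], [0.001, -0.29, 0.957], [-1.0, -0.001, 0.001]]
wrist_force: [1.3, 1.1, 0.2]
gripper_width: 1.003
```

```bash
python3 -m creep '[[1,20,-35,0,0],[1,40,-70,0,0],[1,50,-87.5,-10,0],[1,50,-87.5,-40,0],[1,50,-87.5,-60,0],[1,50,-87.5,-70,0],[1,50,-87.5,-70,0],[1,50,-87.5,-70,0]]'
python3 - <<'E'
from h import *
p=capture("wrist");cv2.imwrite("pics/w1.png",p["image"])
s=sense();print(s["tcp_pos"],s["wrist_force"],s["joints"])
print(proj(p,[.432,.1594,.0965]))
for m in mark_of(p,"gauge_grip")+mark_of(p,"gauge_mouth"):print(m)
X,c=cloud(p,0,0,640,480)
q=X[(X[:,2]>.085)&(X[:,2]<.105)&(abs(X[:,0]-.432)<.05)&(abs(X[:,1]-.16)<.05)]
print(cv2.minAreaRect((q[:,:2]*1000).astype(np.float32)))
s=capture("side");cv2.imwrite("pics/s1.png",cv2.resize(s["image"][170:280,190:340],None,fx=5,fy=5,interpolation=2))
E
```

```text
time_s: 2.9
tcp_pos: [0.4327, 0.1599, 0.1728]
ee_rot: [[0.002, -0.957, -0.291], [0.001, -0.291, 0.957], [-1.0, -0.002, 0.001]]
wrist_force: [-0.4, -0.3, 0.8]
gripper_width: 0.998
[0.43285311 0.16005359 0.17313251] [-0.0458176  -0.19871485  0.6626636 ] [ 4.05624239e+01  9.89677850e+00 -2.75639950e+01  2.05618977e-02
 -5.23442682e+01 -2.36560753e+01]
[319.99555484 256.98219898]
{'centre': [130.1, 272.8], 'confidence': 0.9}
{'centre': [313.0, 248.4], 'confidence': 0.6}
{'centre': [113.9, 89.9], 'confidence': 0.28}
{'centre': [314.9, 224.4], 'confidence': 0.77}
{'centre': [160.3, 251.4], 'confidence': 0.62}
((434.7790222167969, 159.5210418701172), (11.978398323059082, 33.449668884277344), 17.24388313293457)
```

View pics/w1.png

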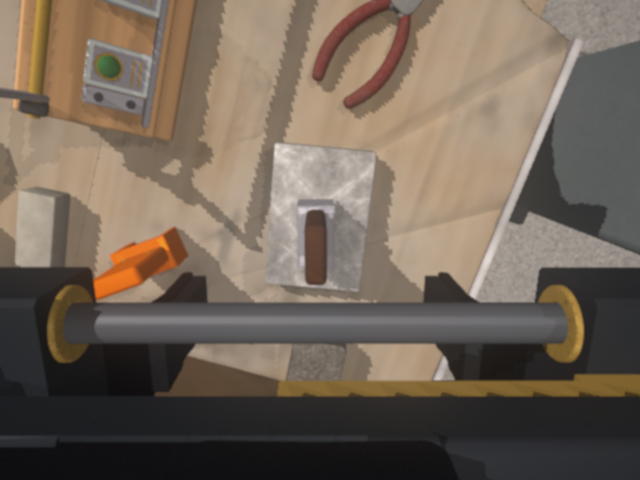

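View pics/s1.png

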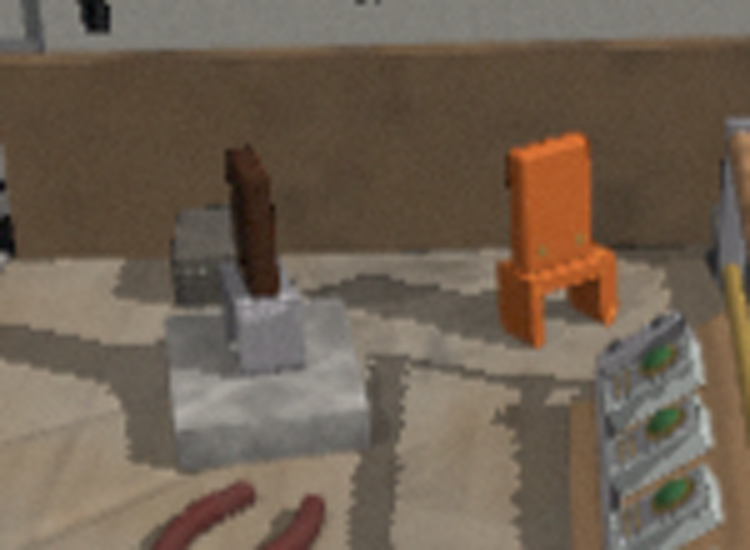

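```bash
python3 - <<'E'
from h import *
np.set_printoptions(precision=4,suppress=True)
for n in("wrist","top"):
    p=capture(n)
    X,c=cloud(p,0,0,640,480)
    X=X[(abs(X[:,0]-.432)<.05)&(abs(X[:,1]-.16)<.05)]
    a=np.radians(17.2);d=np.array([-np.sin(a),np.cos(a)]);e=np.array([np.cos(a),np.sin(a)])
    for lo,hi in((.09,.105),(.042,.052)):
        q=X[(X[:,2]>lo)&(X[:,2]<hi)];s=(q[:,:2]-[.432,.1594])@d;w=(q[:,:2]-[.432,.1594])@e;k=np.abs(w)<.02;s=s[k]
        print(n,lo,s.min(),s.max(),(s.min()+s.max())/2,w[k].min(),w[k].max(),np.median(q[:,2]))
E
```

```text
wrist 0.09 -0.01733936883347145 0.016066775832605712 -0.0006362965004328685 -0.0028260602076024544 0.008648782974553182 0.09542898050047319
wrist 0.042 -0.01956880407253179 0.021942971780533782 0.0011870838540009969 -0.008982625540895213 0.014876109959149906 0.046725347111608084
top 0.09 -0.017087460472924577 -0.01601230461800222 -0.0165498825454634 -0.0021020635115832176 0.004937522511195432 0.09326929470792666
top 0.042 -0.018864251416981476 -0.009948304288624397 -0.014406277852802936 -0.011881403176572379 0.012050215503803032 0.04621405960999253
```

```bash
python3 -m creep '[[1,0.5,-0.5,-30,0],[1,0.5,-0.5,-60,0],[1,0.5,-0.5,-85,0],[1,0.5,-0.5,-96,0],[1,0.5,-0.5,-96,0],[1,0.5,-0.5,-96,0],[0,0.5,-0.5,-96,0],[0,0.5,-0.5,-96,0]]'; python3 -m creep '[[0,0,0,0,0],[0,0,0,0,0],[0,0,0,0,0],[0,0,0,0,0],[0,0,0,0,0],[0,0,0,0,0],[0,0,0,0,0],[0,0,0,0,0]]'
```

```text
time_s: 4.0
tcp_pos: [0.4334, 0.1596, 0.0776]
ee_rot: [[0.004, -0.957, -0.291], [0.003, -0.291, 0.957], [-1.0, -0.004, 0.002]]
wrist_force: [-0.3, 1.4, -0.1]
gripper_width: 0.896
time_s: 4.8
tcp_pos: [0.4334, 0.1596, 0.0776]
ee_rot: [[0.004, -0.957, -0.291], [0.003, -0.291, 0.957], [-1.0, -0.004, 0.002]]
wrist_force: [0.2, 0.2, -0.2]
gripper_width: 0.172
```

```bash
python3 -m creep '[[0,0,0,0,0],[0,0,0,0,0],[0,0,0,0,0],[0,0,0,0,0],[0,0,0,20,0],[0,0,0,50,0],[0,0,0,80,0],[0,0,0,100,0]]'; python3 - <<'E'
from h import *
p=capture("wrist");cv2.imwrite("pics/w2.png",p["image"])
s=capture("side");cv2.imwrite("pics/s2.png",cv2.resize(s["image"][120:280,170:380],None,fx=3.8,fy=3.8,interpolation=2));x=sense();print(x["tcp_pos"],x["gripper_width"],x["wrist_force"],x["joints"])
E
```

```text
time_s: 5.6
tcp_pos: [0.4337, 0.1599, 0.1794]
ee_rot: [[0.005, -0.957, -0.291], [0.004, -0.291, 0.957], [-1.0, -0.006, 0.003]]
wrist_force: [1.1, 0.6, -1.3]
gripper_width: 0.135
[0.43477531 0.16062011 0.18021277] 0.13333662942410823 [ 0.74394237  0.13686259 -1.7274116 ] [ 4.04609608e+01  9.39844910e+00 -2.70066346e+01  3.27506968e-02
 -5.29480731e+01 -2.35578255e+01]
```

View pics/w2.png

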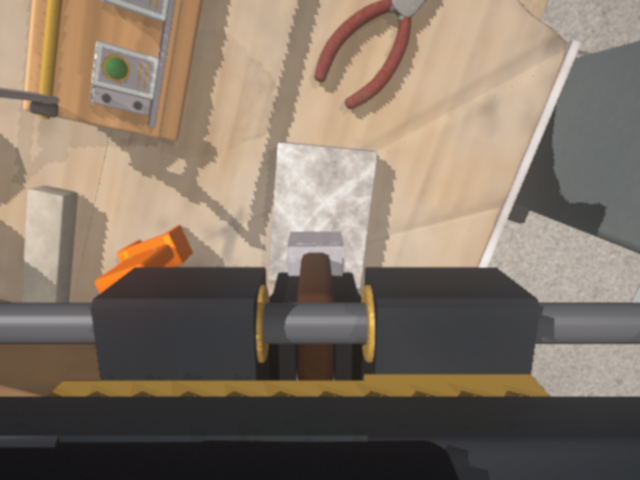

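View pics/s2.png

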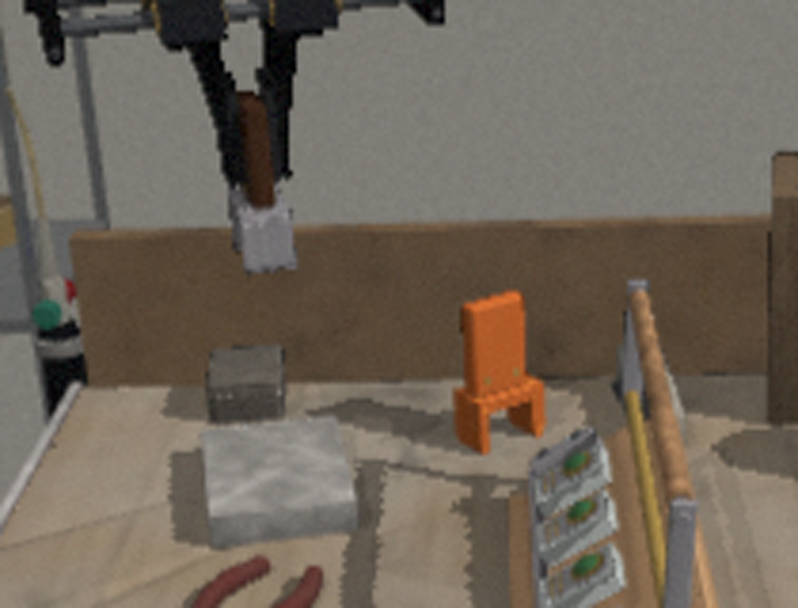

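```bash
python3 - <<'E'
from h import *
np.set_printoptions(precision=4,suppress=True)
from scipy.optimize import least_squares
t=capture("top");s=capture("side")
for nm,p,box in(("t",t,(245,205,415,275)),("s",s,(290,180,380,340))):
    X,c=cloud(p,*box)
    a=np.radians(2.3);ey=np.array([-np.sin(a),np.cos(a)]);ex=np.array([np.cos(a),np.sin(a)])
    P=np.c_[(X[:,:2]-[.59,.0125])@ex,(X[:,:2]-[.59,.0125])@ey,X[:,2]]
    # height above nominal deck plane x0=.59
    n=(P[:,2]-.028)*np.cos(np.pi/6)-P[:,0]*.5
    u=P[:,0]*np.cos(np.pi/6)+(P[:,2]-.028)*.5
    k=(abs(n)<.005)&(abs(P[:,1])<.09)&(u>-.015)&(u<.03)&(P[:,2]>.02)
    print(nm,"deck n median",np.median(n[k])*1000,k.sum(), np.polyfit(u[k],n[k],1),np.polyfit(P[k,1],n[k],1))
    k=(abs(n-.010)<.003)&(abs(P[:,1])<.12)&(u>-.02)&(u<.02)
    h,b=np.histogram(P[k,1],bins=np.arange(-.12,.121,.004));print(dict(zip((b[:-1]*1000).round().astype(int).tolist(),h.tolist())))
    k=(P[:,2]>.1)&(abs(P[:,1])<.095)
    q=P[k]; f=least_squares(lambda v:np.hypot(q[:,0]-v[0],q[:,2]-v[1])-.005,[.025,.112],loss="soft_l1",f_scale=.001);print("bar",f.x,k.sum(), P[P[:,2]>.1][:,1].min(),P[P[:,2]>.1][:,1].max())
for nm in["panel_0_mid","deck_mid","stop_face","keeper_hinge"]:
  for p,n in((t,"t"),(s,"s")):
    for m in mark_of(p,nm)[:5]:
      z={"p":.0324,"d":.028,"s":.035,"k":.0628}[nm[0]];print(nm,n,m["confidence"],atz(p,m["centre"],z))
E
```

```text
t deck n median 1.838019251569738 1371 [0.0003 0.0019] [-0.0004  0.0019]
{-120: 0, -116: 0, -112: 0, -108: 0, -104: 0, -100: 0, -96: 0, -92: 0, -88: 0, -84: 14, -80: 30, -76: 23, -72: 20, -68: 15, -64: 26, -60: 40, -56: 5, -52: 0, -48: 0, -44: 0, -40: 0, -36: 0, -32: 0, -28: 31, -24: 22, -20: 20, -16: 18, -12: 19, -8: 31, -4: 33, 0: 0, 4: 0, 8: 0, 12: 0, 16: 0, 20: 0, 24: 40, 28: 24, 32: 19, 36: 26, 40: 18, 44: 28, 48: 28, 52: 0, 56: 0, 60: 0, 64: 0, 68: 0, 72: 30, 76: 32, 80: 25, 84: 17, 88: 25, 92: 35, 96: 28, 100: 4, 104: 4, 108: 1, 112: 0, 116: 0}
bar [0.0251 0.1135] 773 -0.1166597018293574 0.11441213443323571
s deck n median 1.8366482319080497 663 [-0.0233  0.0022] [0.0013 0.002 ]
{-120: 0, -116: 0, -112: 0, -108: 0, -104: 0, -100: 0, -96: 0, -92: 0, -88: 22, -84: 63, -80: 27, -76: 17, -72: 19, -68: 15, -64: 17, -60: 4, -56: 0, -52: 0, -48: 0, -44: 0, -40: 0, -36: 0, -32: 42, -28: 40, -24: 23, -20: 20, -16: 11, -12: 18, -8: 8, -4: 3, 0: 0, 4: 0, 8: 0, 12: 0, 16: 3, 20: 52, 24: 28, 28: 14, 32: 15, 36: 11, 40: 12, 44: 6, 48: 0, 52: 0, 56: 0, 60: 0, 64: 1, 68: 41, 72: 30, 76: 14, 80: 10, 84: 7, 88: 12, 92: 8, 96: 16, 100: 1, 104: 0, 108: 0, 112: 0, 116: 0}
bar [0.0259 0.1136] 306 -0.12214849730890119 0.20951142312869062
panel_0_mid t 0.54 [0.5748 0.1024 0.0324]
panel_0_mid s 0.61 [0.5799 0.0887 0.0324]
deck_mid t 0.57 [0.5805 0.0086 0.028 ]
deck_mid s 0.71 [ 0.4423 -0.0438  0.028 ]
deck_mid s 0.59 [0.5878 0.0071 0.028 ]
stop_face t 0.71 [0.5792 0.1078 0.035 ]
stop_face t 0.61 [0.6235 0.0048 0.035 ]
stop_face s 0.7 [0.5752 0.1013 0.035 ]
keeper_hinge t 0.81 [0.6129 0.0094 0.0628]
```

```bash
python3 - <<'E'
from h import *
np.set_printoptions(precision=2,suppress=True)
acc={}
for rep in range(2):
  t=capture("top");s=capture("side")
  for nm,p,box in(("t",t,(245,205,415,275)),("s",s,(290,180,380,340))):
    X,c=cloud(p,*box);X=X*1000
    a=np.radians(2.3);ey=np.array([-np.sin(a),np.cos(a)]);ex=np.array([np.cos(a),np.sin(a)])
    P=np.c_[(X[:,:2]-[590,12.5])@ex,(X[:,:2]-[590,12.5])@ey,X[:,2]]
    n=(P[:,2]-28)*np.cos(np.pi/6)-P[:,0]*.5; u=P[:,0]*np.cos(np.pi/6)+(P[:,2]-28)*.5
    for i,(lo,hi) in enumerate(((65,100),(20,55),(-35,5),(-95,-50))):
        k=(n>9.5)&(n<14)&(P[:,1]>lo)&(P[:,1]<hi)&(abs(u)<25)
        r=cv2.minAreaRect(np.c_[u[k],P[k,1]].astype(np.float32))
        g=(c[:,1].astype(int)>c[:,2]+20)&(c[:,1].astype(int)>c[:,0]+20)&(P[:,1]>lo)&(P[:,1]<hi)&(n>9)
        print(nm,i,"u",np.percentile(u[k],[1,99]),"y",np.percentile(P[k,1],[1,99]),"n",np.median(n[k]),"stone u,y",u[g].mean(),P[g,1].mean(), "rect",np.round(r[0],1),np.round(r[1],1),round(r[2],1))
  X,c=cloud(t,290,270,330,300);print("bench z t",np.median(X[:,2])*1000)
  X,c=cloud(s,250,290,290,320);print("bench z s",np.median(X[:,2])*1000)
E
```

```text
t 0 u [-24.7   13.13] y [70.72 99.07] n 12.056101912964877 stone u,y 1.7921613822747156 84.87370805980699 rect [-5.7 82.6] [38.6 34. ] 0.4
t 1 u [-24.08  12.46] y [24.49 50.01] n 11.924057826605347 stone u,y 2.0221592445480083 36.706819344326696 rect [-5.6 35.8] [30.6 37.3] 87.8
t 2 u [-24.21  12.85] y [-27.66  -0.74] n 11.827918388760459 stone u,y 2.1421876207595894 -14.273387622045652 rect [ -5.8 -14.6] [38.  37.7] 0.3
t 3 u [-24.81  13.23] y [-89.8  -54.46] n 11.952301237929841 stone u,y 1.8904496705884195 -68.67780689140179 rect [ -5.4 -73.2] [44.1 38.9] 88.5
s 0 u [-23.98  12.77] y [68.08 99.61] n 11.852085134427998 stone u,y 2.5526870294558037 82.38956250193195 rect [-5.8 84. ] [37.4 32.6] 1.6
s 1 u [-24.91  13.16] y [20.46 46.95] n 11.885581651870496 stone u,y 2.733458989857308 32.6860715276242 rect [-6.  34.9] [29.8 38.5] 88.1
s 2 u [-24.77  13.55] y [-31.66  -1.63] n 11.629322763284948 stone u,y 3.506625033098865 -18.561446146371402 rect [ -5.5 -15.3] [38.6 38.8] 0.2
s 3 u [-24.4   13.85] y [-88.05 -57.11] n 11.706953724899932 stone u,y 2.9078467663689844 -72.60148540948263 
[... 588 characters left out ...]
y 1.809733114828225 -68.87552335007567 rect [ -5.7 -73.1] [41.1 38.1] 89.1
s 0 u [-23.46  13.  ] y [68.14 99.31] n 11.964056402499095 stone u,y 2.19571464500753 82.64823890578144 rect [-5.4 83.4] [33.1 37. ] 89.7
s 1 u [-24.35  13.5 ] y [20.57 47.19] n 11.628539012465163 stone u,y 2.9170985159151006 32.40284817951852 rect [-5.6 34.1] [27.4 38.6] 88.9
s 2 u [-24.37  13.4 ] y [-29.86  -2.51] n 11.647980722140431 stone u,y 3.3761056188932947 -18.01682716082245 rect [ -5.4 -13.3] [33.8 38.1] 88.7
s 3 u [-24.62  13.35] y [-91.49 -54.23] n 11.60168305354195 stone u,y 2.982387728423833 -72.89052181860808 rect [ -5.5 -72.5] [44.  38.4] 90.0
bench z t -0.8103238814340941
bench z s -0.8288415806433913
```

```bash
cat >> h.py <<'E'
a0=np.radians(2.3);EY=np.array([-np.sin(a0),np.cos(a0),0]);EX=np.array([np.cos(a0),np.sin(a0),0]);O=np.array([.5848,.0114,0])
def jig(x,y,z): return O+EX*x/1e3+EY*y/1e3+np.array([0,0,z/1e3])
def dk(u,y,n): return jig(u*.8660-n*.5,y,28+u*.5+n*.8660)
def overlay(p,box,k,ys,col=(0,0,255),dz=-.0009):
    l,a,r,b=box;im=cv2.resize(p["image"][a:b,l:r],None,fx=k,fy=k,interpolation=cv2.INTER_CUBIC)
    for y in ys:
        pts=[(proj(p,dk(u,y+v,10)+[0,0,dz])-[l,a]+.5)*k for u,v in((-18,-13),(18,-13),(18,13),(-18,13))]
        cv2.polylines(im,[np.array(pts).round().astype(int)],True,col,1)
    return im
E
python3 - <<'E'
from h import *
t=capture("top")
cv2.imwrite("pics/ov1.png",overlay(t,(255,225,390,270),5.9,[87.5,38.1,-12.6,-66.4]))
s=capture("side");cv2.imwrite("pics/ov2.png",overlay(s,(295,225,345,310),7,[87.5,38.1,-12.6,-66.4]))
E
```

```text
(no output)
```

View pics/ov1.png

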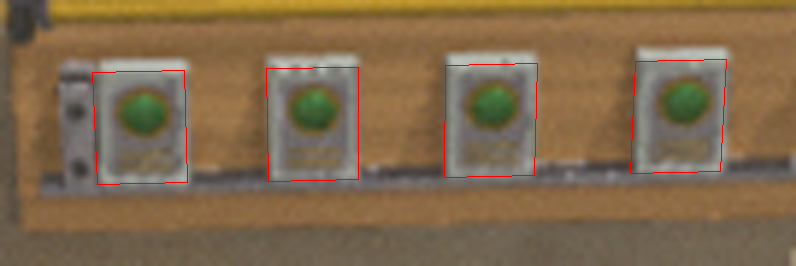

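View pics/ov2.png

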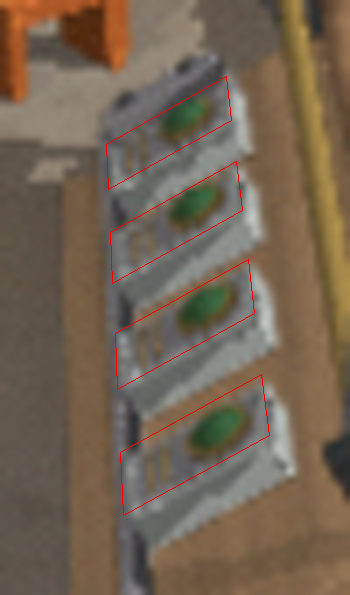

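```bash
python3 -m creep '[[0,28,-22,0,-0.06],[0,56,-44,0,-0.12],[0,85,-67,0,-0.18],[0,113,-89,0,-0.255],[0,141,-111,0,-0.255],[0,141,-111,-20,-0.255],[0,141,-111,-40,-0.255],[0,141,-111,-40,-0.255]]'; python3 - <<'E'
from h import *
np.set_printoptions(precision=4,suppress=True)
for i in range(3):
    p=capture("wrist");x=sense();print(x["tcp_pos"],np.degrees(np.arctan2(x["ee_rot"][1,1],x["ee_rot"][0,1])),x["wrist_force"])
cv2.imwrite("pics/w3.png",p["image"])
s=capture("side");cv2.imwrite("pics/s3.png",cv2.resize(s["image"][130:320,230:400],None,fx=3.1,fy=3.1,interpolation=2))
E
```

```text
time_s: 7.3
tcp_pos: [0.5724, 0.0477, 0.1344]
ee_rot: [[-0.003, -0.999, -0.038], [0.0, -0.038, 0.999], [-1.0, 0.003, 0.001]]
wrist_force: [-1.4, -0.7, 0.1]
gripper_width: 0.136
[0.5736 0.0481 0.1363] -177.73049854903837 [ 0.0857  0.1061 -1.5197]
[0.5746 0.0486 0.1377] -177.6907238057299 [ 0.2002  0.0169 -0.7   ]
[0.5751 0.0488 0.1385] -177.6712820977007 [ 0.7617  0.7726 -1.48  ]
```

View pics/w3.png

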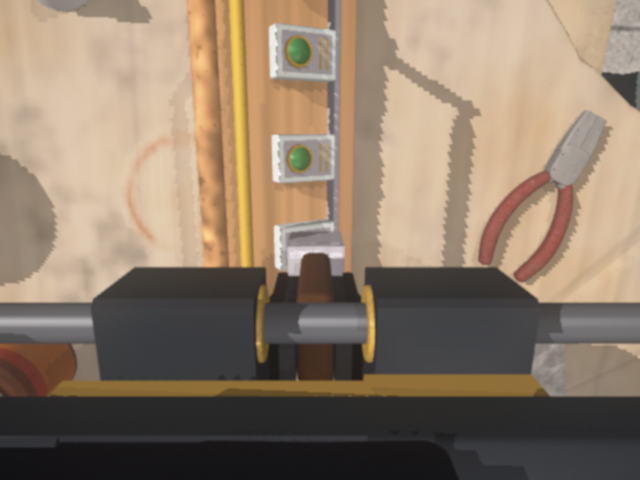

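View pics/s3.png

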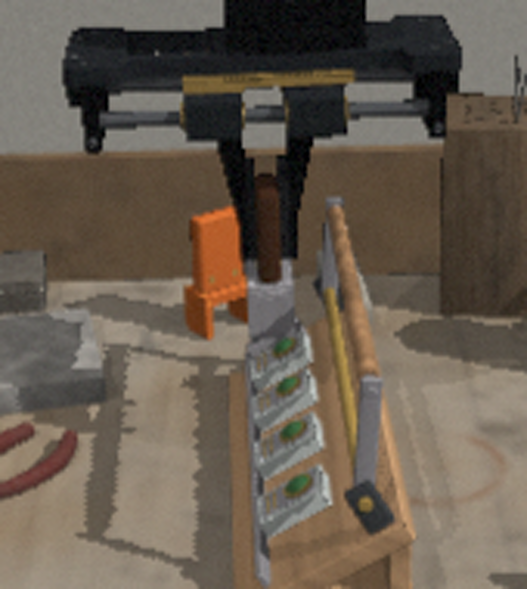

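```bash
python3 -m creep '[[0,0.1,0,-10,0],[0,0.1,0,-22,0],[0,0.1,0,-33,0],[0,0.1,0,-33,0],[0,0.1,0,-33,0],[0,0.1,0,-33,0],[0,0.1,0,-33,0],[0,0.1,0,-33,0]]'; python3 - <<'E'
from h import *
np.set_printoptions(precision=4,suppress=True)
t=capture("top");p=capture("wrist");x=sense();print(x["tcp_pos"],np.degrees(np.arctan2(x["ee_rot"][1,1],x["ee_rot"][0,1])),x["wrist_force"])
cv2.imwrite("pics/w4.png",cv2.resize(p["image"][130:290,220:420],None,fx=4,fy=4,interpolation=2))
s=capture("side");cv2.imwrite("pics/s4.png",cv2.resize(s["image"][200:290,280:370],None,fx=6.5,fy=6.5,interpolation=2))
cv2.imwrite("pics/t4.png",cv2.resize(t["image"][200:300,245:395],None,fx=5,fy=5,interpolation=2))
E
```

```text
time_s: 8.3
tcp_pos: [0.5756, 0.0491, 0.1063]
ee_rot: [[0.008, -0.999, -0.041], [0.003, -0.041, 0.999], [-1.0, -0.008, 0.002]]
wrist_force: [-0.5, -1.0, -1.1]
gripper_width: 0.137
[0.5754 0.0491 0.1062] -177.66653572721495 [ 0.5687  0.5287 -0.892 ]
```

View pics/w4.png

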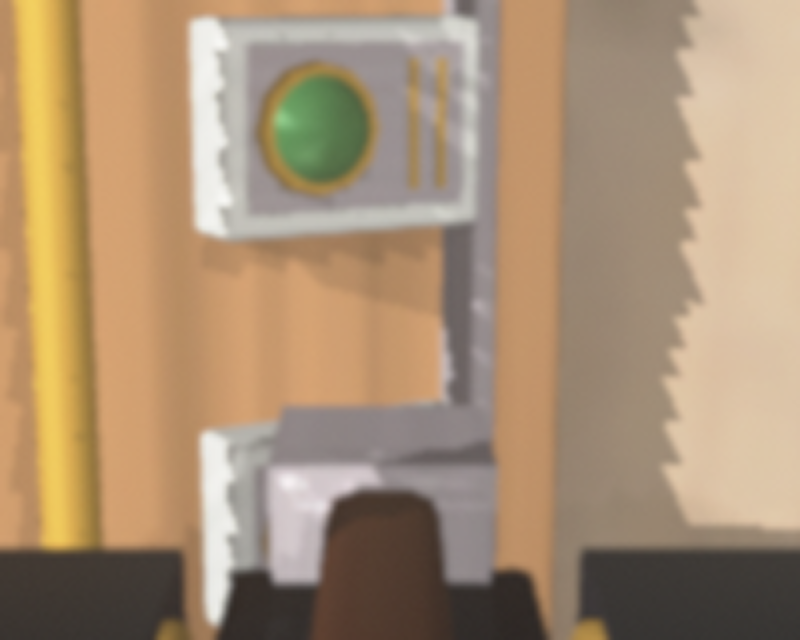

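View pics/s4.png

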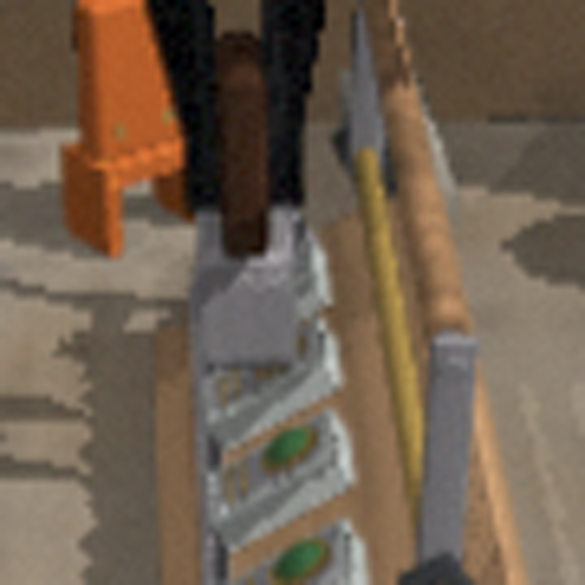

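View pics/t4.png

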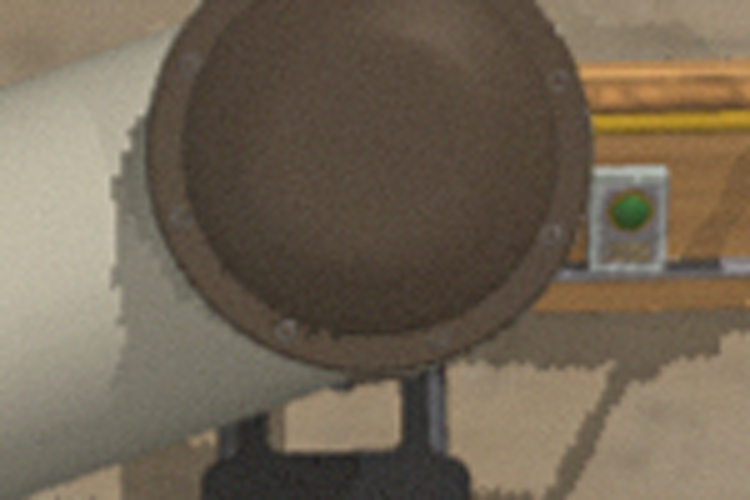

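```bash
cat > wm.py <<'E'
from h import *
np.set_printoptions(precision=2,suppress=True)
p=capture("wrist");x=sense();T=x["tcp_pos"]
X,c=cloud(p,60,0,600,300)
D=(X-T)*1000
P=np.c_[D@EX,D@EY,X[:,2]*1000]   # relative to TCP, jig axes
print("tcp",T,"jig y of tcp",(T-O)@EY*1000,"x",(T-O)@EX*1000)
# gauge: bridge / hook leg outer face
zz=T[2]*1000
k=(abs(P[:,0])<9)&(P[:,2]>zz-55)&(P[:,2]<zz-32)&(P[:,1]<-10)&(P[:,1]>-30)
print("hook outer face y rel tcp (exp -19)",np.median(P[k,1]),k.sum())
# panel upper end strips & faces
cx=(X-O)@EX*1000; n=(P[:,2]-28)*.866-cx*.5; u=cx*.866+(P[:,2]-28)*.5
for lo,hi in((-30,20),(-75,-40),(-135,-90)):
  k=(n>7.5)&(n<13)&(u>10)&(u<20)&(P[:,1]>lo)&(P[:,1]<hi)
  if k.sum(): print(lo,hi,"panel top-face y rel tcp",np.percentile(P[k,1],[1,99]),k.sum(),"n",np.median(n[k]),"u max",np.percentile(u[k],99))
k=(abs(n)<5)&(u>-10)&(u<25)&(P[:,1]<-24)&(P[:,1]>-200);print("deck n",np.median(n[k]))
E
python3 wm.py
```

```text
tcp [0.58 0.05 0.11] jig y of tcp 37.97924984554699 x -7.908663860973756
hook outer face y rel tcp (exp -19) -18.352310715928496 533
-30 20 panel top-face y rel tcp [-12.34   3.65] 284 n 8.43671029442638 u max 19.907480602027903
-75 -40 panel top-face y rel tcp [-62.86 -40.39] 989 n 8.793447181129293 u max 19.880913284920858
-135 -90 panel top-face y rel tcp [-117.7   -92.74] 1315 n 8.890385836286232 u max 19.878038950281137
deck n -1.6273872044527127
```

```bash
python3 -m creep '[[0,0,0,-2,0],[0,0,0,-4,0],[0,0,0,-6,0],[0,0,0,-7,0],[0,0,0,-7,0],[0,0,0,-7,0],[0,0,0,-7,0],[0,0,0,-7,0]]'
```

```text
time_s: 9.3
tcp_pos: [0.5754, 0.049, 0.0992]
ee_rot: [[0.007, -0.999, -0.041], [0.003, -0.041, 0.999], [-1.0, -0.007, 0.002]]
wrist_force: [0.4, -0.6, -2.2]
gripper_width: 0.135
```

```bash
python3 -m creep '[[0,0,0,-2,0],[0,0,0,-4,0],[0,0,0,-6,0],[0,0,0,-6.7,0],[0,0,0,-6.7,0],[0,0,0,-6.7,0],[0,0,0,-6.7,0],[0,0,0,-6.7,0]]'; python3 wm.py; python3 - <<'E'
from h import *
s=capture("side");cv2.imwrite("pics/s5.png",cv2.resize(s["image"][200:290,280:370],None,fx=6.5,fy=6.5,interpolation=2))
p=capture("wrist");cv2.imwrite("pics/w5.png",cv2.resize(p["image"][130:290,220:420],None,fx=4,fy=4,interpolation=2))
E
```

```text
time_s: 10.1
tcp_pos: [0.5755, 0.0491, 0.0926]
ee_rot: [[0.007, -0.999, -0.041], [0.003, -0.041, 0.999], [-1.0, -0.007, 0.002]]
wrist_force: [0.0, -0.4, -1.4]
gripper_width: 0.133
tcp [0.58 0.05 0.09] jig y of tcp 38.03569892117653 x -7.814804824179327
hook outer face y rel tcp (exp -19) -18.365442270097507 526
-30 20 panel top-face y rel tcp [-18.51   1.54] 314 n 8.482215106169418 u max 19.831004336509935
-75 -40 panel top-face y rel tcp [-63.06 -40.32] 1150 n 8.853465860540545 u max 19.83189255032076
-135 -90 panel top-face y rel tcp [-116.24  -92.67] 1459 n 8.915372901492933 u max 19.80933156492937
deck n -1.6146893613892912
```

View pics/s5.png

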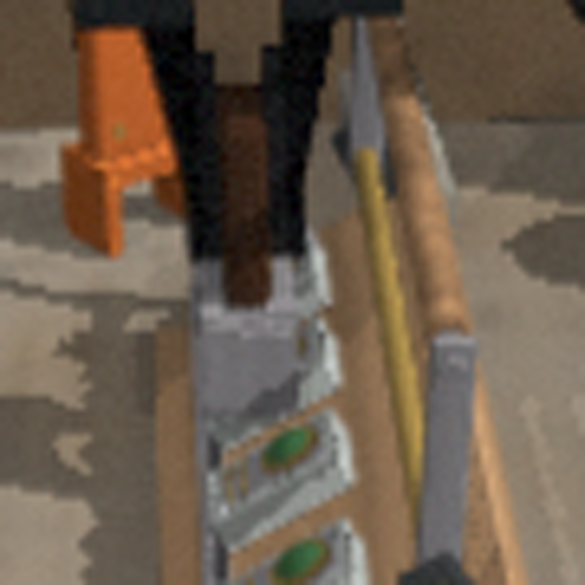

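View pics/w5.png

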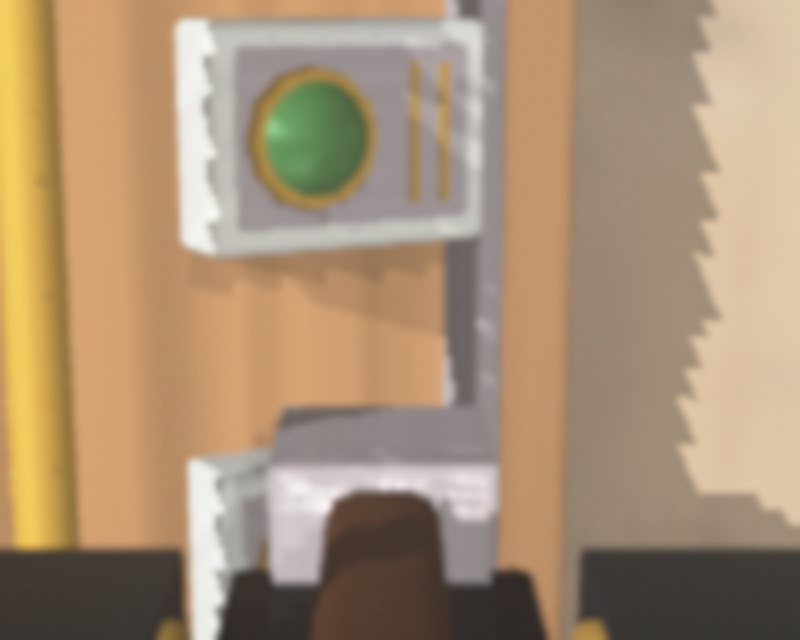

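```bash
python3 -m creep '[[0,-0.1,2,0,0],[0,-0.2,4,0,0],[0,-0.2,6,0,0],[0,-0.3,8,0,0],[0,-0.4,10,0,0],[0,-0.5,12,0,0],[0,-0.5,12,0,0],[0,-0.5,12,0,0]]'; python3 -m creep '[[0,0,0.4,0,0],[0,0,0.8,0,0],[0,0,0.8,0,0],[0,0,0.8,0,0],[0,0,0.8,0,0],[0,0,0.8,0,0],[0,0,0.8,0,0],[0,0,0.8,0,0]]'; python3 wm.py;python3 - <<'E'
from h import *
for i in range(4):
  s=capture("side");x=sense();print(x["wrist_force"],x["tcp_pos"])
cv2.imwrite("pics/s6.png",cv2.resize(s["image"][200:290,280:370],None,fx=6.5,fy=6.5,interpolation=2))
p=capture("wrist");cv2.imwrite("pics/w6.png",cv2.resize(p["image"][130:290,220:420],None,fx=4,fy=4,interpolation=2))
E
```

```text
time_s: 11.05
tcp_pos: [0.575, 0.0613, 0.0925]
ee_rot: [[0.007, -0.999, -0.041], [0.003, -0.041, 0.999], [-1.0, -0.008, 0.003]]
wrist_force: [-0.5, 0.4, -0.3]
gripper_width: 0.135
time_s: 11.85
tcp_pos: [0.575, 0.0621, 0.0925]
ee_rot: [[0.008, -0.999, -0.041], [0.003, -0.041, 0.999], [-1.0, -0.008, 0.003]]
wrist_force: [0.7, -0.9, -1.5]
gripper_width: 0.137
tcp [0.58 0.06 0.09] jig y of tcp 50.99730998299827 x -7.754043105280724
hook outer face y rel tcp (exp -19) -18.34271791700844 535
-30 20 panel top-face y rel tcp [-18.42   1.77] 316 n 8.442461046643393 u max 19.834356859535617
-75 -40 panel top-face y rel tcp [-74.67 -50.96] 1225 n 8.897331033066536 u max 19.87492890098869
-135 -90 panel top-face y rel tcp [-115.89 -105.23] 700 n 8.817508401054944 u max 19.845541128392295
deck n -1.6347281484105038
[-0.22288154 -0.55004948 -1.04243723] [0.57502112 0.0620624  0.09252049]
[ 0.79308911  0.10627669 -2.06206924] [0.57499866 0.06204635 0.09252005]
[ 0.08838897  0.2401028  -1.29498474] [0.5750072  0.06204286 0.09251852]
[ 0.36803835 -0.25237687 -1.14288344] [0.57500797 0.0620649  0.09252241]
```

View pics/s6.png

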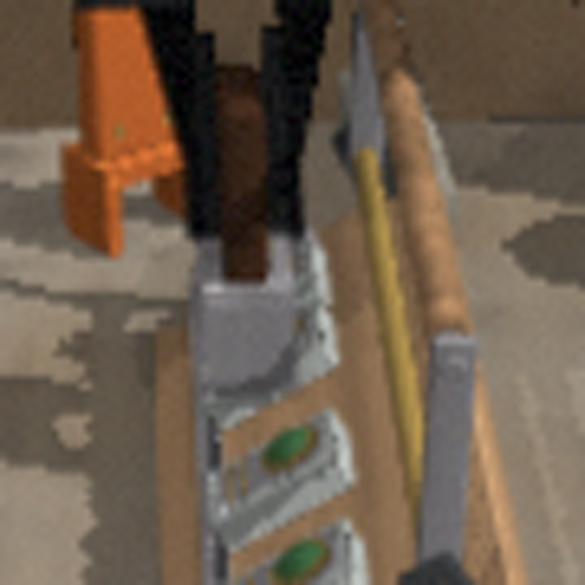

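View pics/w6.png

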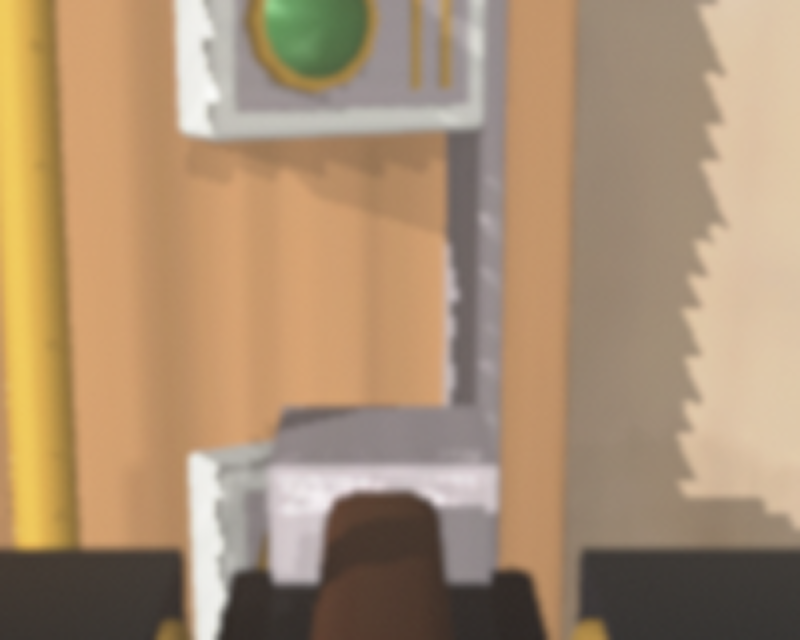

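```bash
cat > f.py <<'E'
from h import *
F=[];T=[]
for i in range(5):
    capture("wrist");x=sense();F.append(x["wrist_force"]);T.append(x["tcp_pos"])
print("F",np.mean(F,0).round(2),"T",(np.mean(T,0)*1000).round(2))
E
python3 -m creep '[[0,0,0.3,0,0],[0,0,0.5,0,0],[0,0,0.5,0,0],[0,0,0.5,0,0],[0,0,0.5,0,0],[0,0,0.5,0,0],[0,0,0.5,0,0],[0,0,0.5,0,0]]' | grep -v ee; python3 f.py; python3 -m creep '[[0,0,0.2,0,0],[0,0,0.4,0,0],[0,0,0.4,0,0],[0,0,0.4,0,0],[0,0,0.4,0,0],[0,0,0.4,0,0],[0,0,0.4,0,0],[0,0,0.4,0,0]]' |grep -v ee; python3 f.py
```

```text
time_s: 12.95
tcp_pos: [0.575, 0.0626, 0.0925]
wrist_force: [0.7, -0.9, -1.2]
gripper_width: 0.135
F [-0.04 -0.54 -1.63] T [574.99  62.55  92.52]
time_s: 14.0
tcp_pos: [0.575, 0.0629, 0.0925]
wrist_force: [0.0, -1.9, -0.7]
gripper_width: 0.138
F [-0.09 -1.98 -0.74] T [574.99  62.92  92.53]
```

```bash
python3 -m creep '[[0,0,-0.5,0,0],[0,0,-0.5,0,0],[0,0,-0.5,5,0],[0,0,-0.5,12,0],[0,0,-0.5,20,0],[0,0,-0.5,25,0],[0,0,-0.5,25,0],[0,0,-0.5,25,0]]' | grep -v ee;  python3 -m creep '[[0,0.5,-10,0,0],[0,1,-25,0,0],[0,1.5,-40,0,0],[0,2.2,-55,0,0],[0,2.6,-63.9,0,0],[0,2.6,-63.9,-5,0],[0,2.6,-63.9,-10,0],[0,2.6,-63.9,-10,0]]' |grep -v ee; python3 f.py; python3 wm.py;python3 - <<'E'
from h import *
s=capture("side");
cv2.imwrite("pics/s7.png",cv2.resize(s["image"][200:310,280:370],None,fx=5.4,fy=5.4,interpolation=2))
p=capture("wrist");cv2.imwrite("pics/w7.png",cv2.resize(p["image"][130:290,220:420],None,fx=4,fy=4,interpolation=2))
E
```

```text
time_s: 15.05
tcp_pos: [0.5749, 0.0625, 0.1177]
wrist_force: [0.2, -0.1, -2.1]
gripper_width: 0.136
time_s: 15.85
tcp_pos: [0.5768, -0.0013, 0.1066]
wrist_force: [0.0, 0.9, -1.5]
gripper_width: 0.137
F [ 0.1  -0.03 -1.27] T [577.51  -1.   107.54]
tcp [ 0.58 -0.    0.11] jig y of tcp -12.138144416048313 x -7.6106362549271225
hook outer face y rel tcp (exp -19) -18.256899955663226 535
-30 20 panel top-face y rel tcp [-13.25   4.21] 264 n 8.430269623593245 u max 19.91999513125733
-75 -40 panel top-face y rel tcp [-67.51 -42.73] 1050 n 8.806147101238198 u max 19.77816227077582
deck n -1.7371140675836836
```

View pics/s7.png

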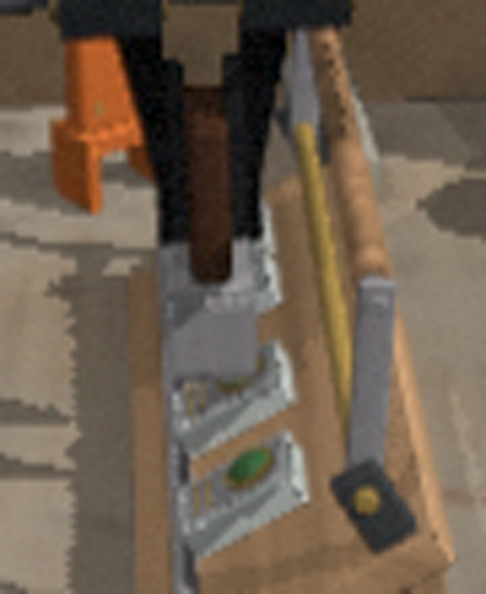

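View pics/w7.png

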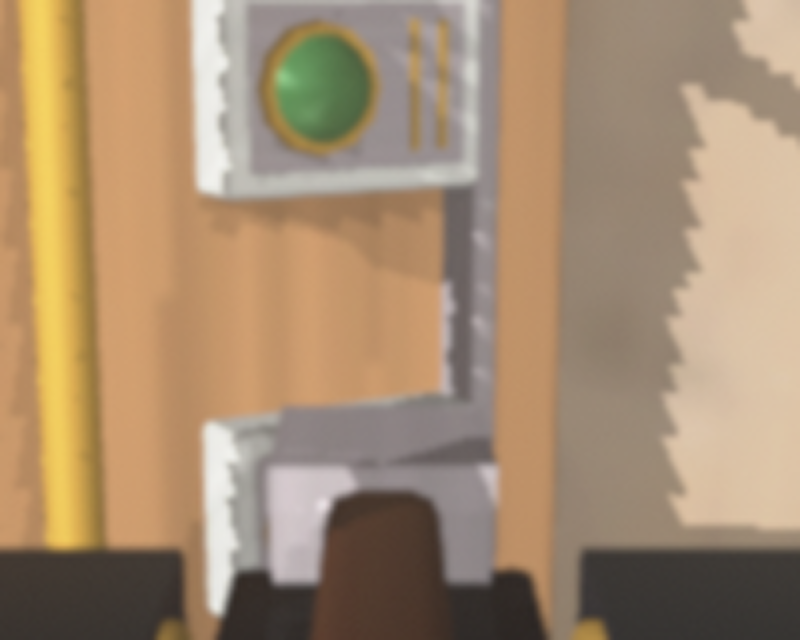

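```bash
python3 -m creep '[[0,-0.1,-1,0,0],[0,-0.1,-1,-2,0],[0,-0.1,-1,-4,0],[0,-0.1,-1,-6,0],[0,-0.1,-1,-8,0],[0,-0.1,-1,-8,0],[0,-0.1,-1,-8,0],[0,-0.1,-1,-8,0]]' | grep -v ee;  python3 wm.py | tail -4
```

```text
time_s: 17.05
tcp_pos: [0.5776, -0.0022, 0.1]
wrist_force: [0.4, -0.3, -1.0]
gripper_width: 0.133
hook outer face y rel tcp (exp -19) -18.31131552236296 534
-30 20 panel top-face y rel tcp [-18.37   1.7 ] 288 n 8.513180101247567 u max 19.971680958484846
-75 -40 panel top-face y rel tcp [-66.43 -41.72] 1145 n 8.785741015711865 u max 19.754418519677543
deck n -1.7244986640873692
```

```bash
python3 -m creep '[[0,0,0,-2,0],[0,0,0,-4,0],[0,0,0,-6,0],[0,0,0,-7.5,0],[0,0,0,-7.5,0],[0,0,0,-7.5,0],[0,0,0,-7.5,0],[0,0,0,-7.5,0]]' | grep -v ee;  python3 f.py; python3 - <<'E'
from h import *
p=capture("wrist");cv2.imwrite("pics/w8.png",cv2.resize(p["image"][130:290,220:420],None,fx=4,fy=4,interpolation=2))
E
```

```text
time_s: 17.9
tcp_pos: [0.5777, -0.0022, 0.0926]
wrist_force: [0.0, -0.0, -1.9]
gripper_width: 0.135
F [-0.34  0.4  -0.86] T [577.65  -2.16  92.59]
```

View pics/w8.png

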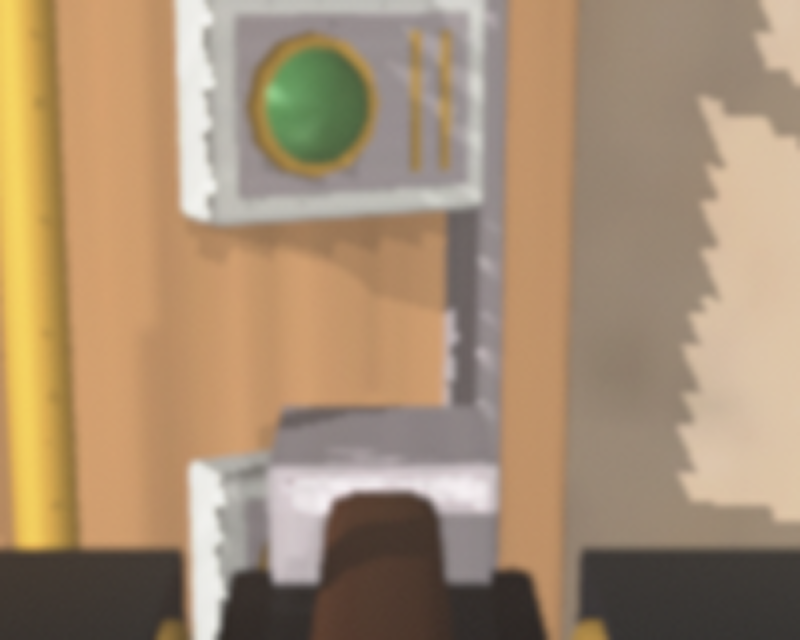

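```bash
python3 -m creep '[[0,-0.2,4,0,0],[0,-0.3,8,0,0],[0,-0.5,12,0,0],[0,-0.7,16,0,0],[0,-0.8,20,0,0],[0,-1,24,0,0],[0,-1.1,27,0,0],[0,-1.1,27,0,0]]' | grep -v ee; python3 -m creep '[[0,-0.1,1,0,0],[0,-0.1,1,0,0],[0,-0.1,1,0,0],[0,-0.1,1,0,0],[0,-0.1,1,0,0],[0,-0.1,1,0,0],[0,-0.1,1,0,0],[0,-0.1,1,0,0]]' | grep -v ee; python3 f.py
```

```text
time_s: 19.0
tcp_pos: [0.5766, 0.0254, 0.0926]
wrist_force: [-0.2, -0.2, -0.9]
gripper_width: 0.133
time_s: 19.8
tcp_pos: [0.5765, 0.0264, 0.0926]
wrist_force: [0.2, -0.0, -0.8]
gripper_width: 0.136
F [ 0.22  0.22 -1.21] T [576.5   26.37  92.54]
```

```bash
python3 -m creep '[[0,0,0.2,0,0],[0,0,0.4,0,0],[0,0,0.4,0,0],[0,0,0.4,0,0],[0,0,0.4,0,0],[0,0,0.4,0,0],[0,0,0.4,0,0],[0,0,0.4,0,0]]' | grep -v ee; python3 f.py;python3 - <<'E'
from h import *
s=capture("side");
cv2.imwrite("pics/s9.png",cv2.resize(s["image"][200:310,280:370],None,fx=5.4,fy=5.4,interpolation=2))
p=capture("wrist");cv2.imwrite("pics/w9.png",cv2.resize(p["image"][130:290,220:420],None,fx=4,fy=4,interpolation=2))
E
```

```text
time_s: 20.85
tcp_pos: [0.5765, 0.0267, 0.0925]
wrist_force: [0.5, -0.7, -1.9]
gripper_width: 0.135
F [-0.1  -0.72 -1.86] T [576.49  26.77  92.55]
```

View pics/s9.png

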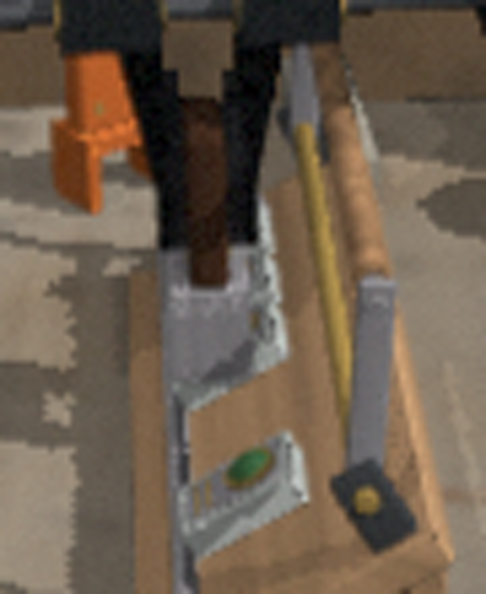

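```bash
python3 -m creep '[[0,0,-0.5,0,0],[0,0,-0.5,0,0],[0,0,-0.5,5,0],[0,0,-0.5,12,0],[0,0,-0.5,20,0],[0,0,-0.5,25,0],[0,0,-0.5,25,0],[0,0,-0.5,25,0]]' | grep -v ee;  python3 -m creep '[[0,0.5,-15,0,0],[0,1.3,-35,0,0],[0,2.2,-55,0,0],[0,3,-75,0,0],[0,3.3,-82.3,0,0],[0,3.3,-82.3,-5,0],[0,3.3,-82.3,-10,0],[0,3.3,-82.3,-10,0]]' |grep -v ee; python3 f.py; python3 wm.py;python3 - <<'E'
from h import *
s=capture("side");
cv2.imwrite("pics/s10.png",cv2.resize(s["image"][200:310,280:370],None,fx=5.4,fy=5.4,interpolation=2))
p=capture("wrist");cv2.imwrite("pics/w10.png",cv2.resize(p["image"][130:290,220:420],None,fx=4,fy=4,interpolation=2))
E
```

```text
time_s: 22.0
tcp_pos: [0.5764, 0.0263, 0.1178]
wrist_force: [0.3, 0.2, -1.2]
gripper_width: 0.139
time_s: 22.8
tcp_pos: [0.5789, -0.0555, 0.1065]
wrist_force: [-0.2, -0.3, -2.2]
gripper_width: 0.137
F [-0.06  0.22 -1.32] T [579.7  -55.41 107.55]
tcp [ 0.58 -0.06  0.11] jig y of tcp -66.72692819835324 x -7.6038295852549425
hook outer face y rel tcp (exp -19) -18.19593317985229 539
-30 20 panel top-face y rel tcp [-13.59   4.08] 261 n 8.336871067247007 u max 19.852053639365693
deck n -1.8489947972885927
```

View pics/s10.png

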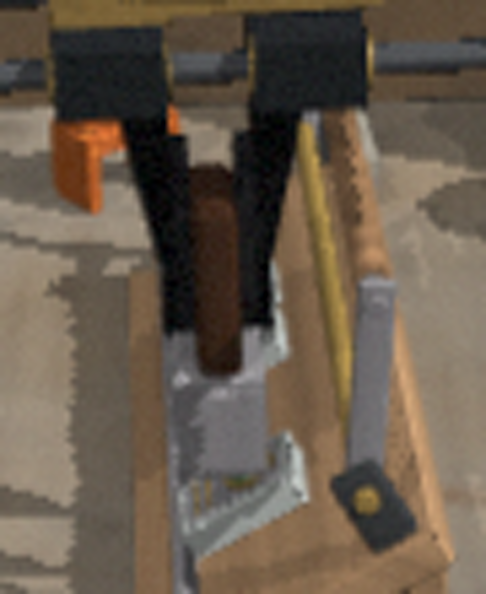

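View pics/w10.png

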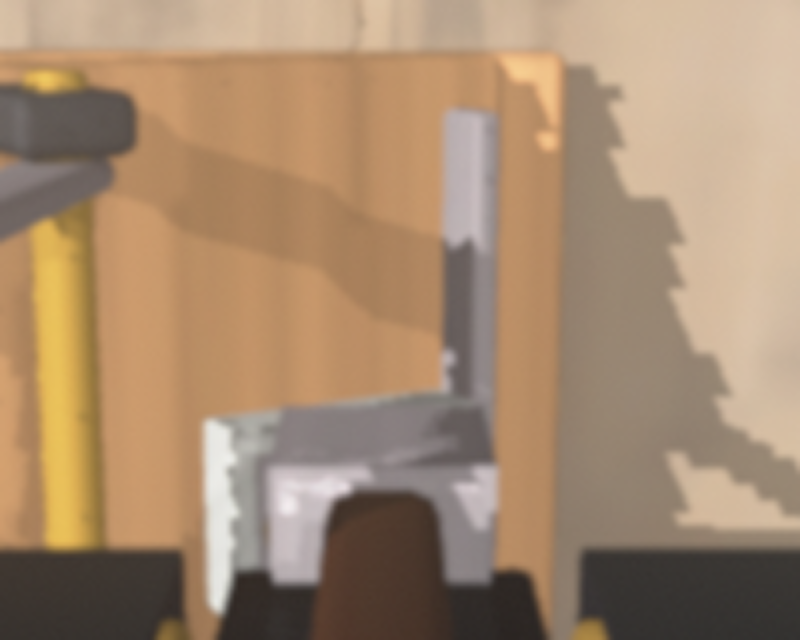

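```bash
python3 -m creep '[[0,-0.1,-1.4,0,0],[0,-0.1,-1.4,-2,0],[0,-0.1,-1.4,-4,0],[0,-0.1,-1.4,-6,0],[0,-0.1,-1.4,-8,0],[0,-0.1,-1.4,-8,0],[0,-0.1,-1.4,-8,0],[0,-0.1,-1.4,-8,0]]' | grep -v ee;  python3 f.py
```

```text
time_s: 24.0
tcp_pos: [0.5798, -0.0571, 0.1]
wrist_force: [1.0, 0.3, -1.0]
gripper_width: 0.136
F [ 0.13 -0.05 -1.16] T [579.8  -57.13 100.04]
```

```bash
python3 -m creep '[[0,0,0,-2,0],[0,0,0,-4,0],[0,0,0,-6,0],[0,0,0,-7.3,0],[0,0,0,-7.3,0],[0,0,0,-7.3,0],[0,0,0,-7.3,0],[0,0,0,-7.3,0]]' | grep -v ee;  python3 f.py; python3 - <<'E'
from h import *
p=capture("wrist");cv2.imwrite("pics/w11.png",cv2.resize(p["image"][130:290,220:420],None,fx=4,fy=4,interpolation=2))
E
```

```text
time_s: 25.05
tcp_pos: [0.5798, -0.0571, 0.0928]
wrist_force: [0.4, 0.4, -1.6]
gripper_width: 0.136
F [ 0.1  -0.21 -1.19] T [579.81 -57.13  92.82]
```

View pics/w11.png

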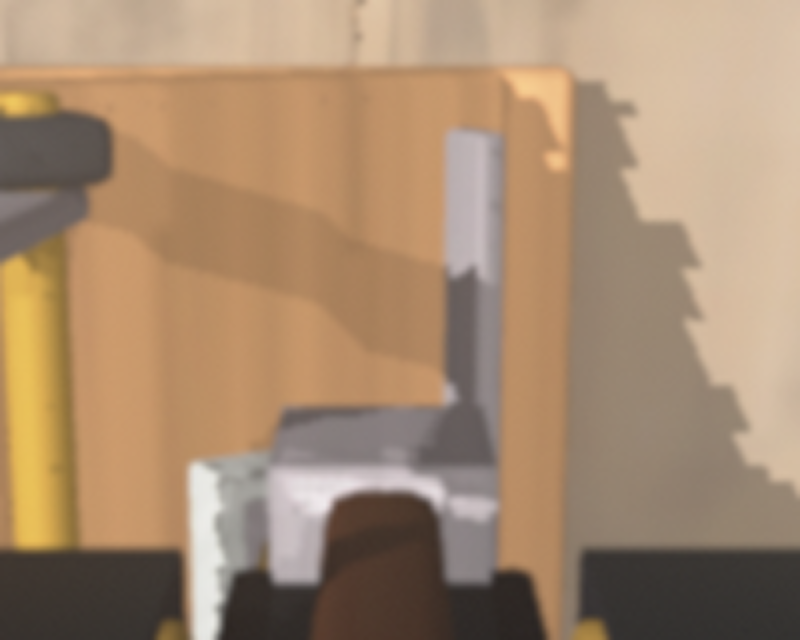

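```bash
python3 -m creep '[[0,-0.2,5,0,0],[0,-0.4,11,0,0],[0,-0.7,18,0,0],[0,-1,25,0,0],[0,-1.3,32,0,0],[0,-1.5,38,0,0],[0,-1.7,42,0,0],[0,-1.8,45,0,0]]' | grep -v ee; python3 -m creep '[[0,0,0,0,0],[0,0,0,0,0],[0,0,0,0,0],[0,0,0,0,0],[0,0,0,0,0],[0,0,0,0,0],[0,0,0,0,0],[0,0,0,0,0]]' | grep -v ee; python3 f.py
```

```text
time_s: 26.15
tcp_pos: [0.578, -0.0117, 0.0928]
wrist_force: [-0.2, -1.4, -1.0]
gripper_width: 0.132
time_s: 26.95
tcp_pos: [0.578, -0.0117, 0.0928]
wrist_force: [0.1, -0.5, -2.2]
gripper_width: 0.134
F [ 0.05 -0.23 -1.35] T [577.96 -11.66  92.79]
```

```bash
python3 -m creep '[[0,0,1,0,0],[0,-0.1,2,0,0],[0,-0.1,2.45,0,0],[0,-0.1,2.45,0,0],[0,-0.1,2.45,0,0],[0,-0.1,2.45,0,0],[0,-0.1,2.45,0,0],[0,-0.1,2.45,0,0]]' | grep -v ee; python3 f.py
```

```text
time_s: 28.0
tcp_pos: [0.5778, -0.0092, 0.0928]
wrist_force: [0.3, -1.2, -1.0]
gripper_width: 0.133
F [-0.25 -0.35 -1.48] T [577.84  -9.19  92.77]
```

```bash
python3 -m creep '[[0,0,-0.5,0,0],[0,0,-0.5,0,0],[0,0,-0.5,5,0],[0,0,-0.5,15,0],[0,0,-0.5,30,0],[0,-5,-0.5,50,0],[0,-20,10,75,0],[0,-40,30,87,0]]' | grep -v ee;  python3 f.py
```

```text
time_s: 29.05
tcp_pos: [0.5393, 0.0206, 0.1829]
wrist_force: [0.4, 0.9, -1.6]
gripper_width: 0.131
F [-0.72  0.06 -1.5 ] T [537.58  21.74 182.13]
```

```bash
python3 -m creep '[[0,-20,26,0,0.05],[0,-40,53,0,0.1],[0,-60,80,0,0.15],[0,-80,106,0,0.2],[0,-104,138,0,0.255],[0,-104,138,0,0.255],[0,-104,138,0,0.255],[0,-104,138,-10,0.255]]' ; python3 f.py;python3 - <<'E'
from h import *
t=capture("top");cv2.imwrite("pics/t12.png",overlay(t,(255,225,390,270),5.9,[]))
s=capture("side");cv2.imwrite("pics/s12.png",cv2.resize(s["image"][190:320,230:380],None,fx=4.5,fy=4.5,interpolation=2))
X,c=cloud(t,245,205,415,275)
P=np.c_[(X-O)@EX,(X-O)@EY,X[:,2]]*1000;c=c.astype(int)
g=(c[:,1]>c[:,2]+20)&(c[:,1]>c[:,0]+20)
y=np.sort(P[g,1]);sp=np.split(y,np.where(np.diff(y)>8)[0]+1);print([ (round(q.mean(),2),len(q)) for q in sp])
n=(P[:,2]+.9-28)*.866-P[:,0]*.5;u=P[:,0]*.866+(P[:,2]+.9-28)*.5
k=(n>8)&(n<13)&(u>-12)&(u<17);y=np.sort(P[k,1]);sp=np.split(y,np.where(np.diff(y)>4)[0]+1);print([(q[0].round(1),q[-1].round(1)) for q in sp if len(q)>20])
E
```

```text
time_s: 30.1
tcp_pos: [0.4355, 0.1589, 0.1707]
ee_rot: [[0.011, -0.956, -0.292], [0.008, -0.292, 0.956], [-1.0, -0.013, 0.004]]
wrist_force: [-0.1, 0.2, -0.9]
gripper_width: 0.135
F [-0.47  0.05 -1.88] T [434.05 157.68 168.96]
[(np.float64(-21.45), 26), (np.float64(14.47), 29), (np.float64(49.97), 25), (np.float64(86.35), 28)]
[(np.float64(-34.0), np.float64(-8.1)), (np.float64(3.3), np.float64(27.3)), (np.float64(38.8), np.float64(64.0)), (np.float64(74.0), np.float64(107.2))]
```

View pics/t12.png

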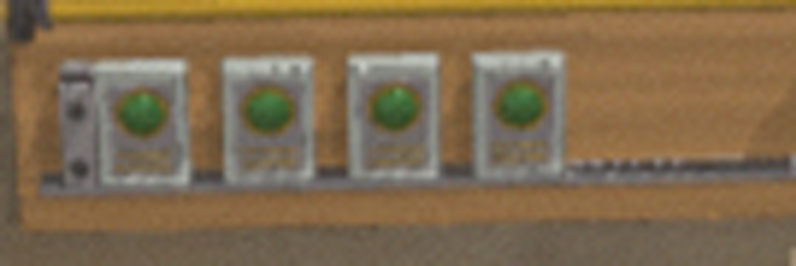

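View pics/s12.png

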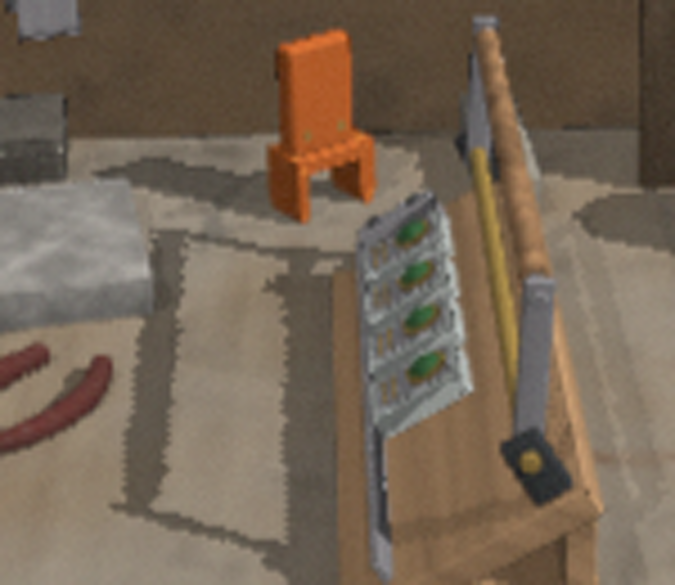

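```bash
python3 -m creep '[[0,-0.6,1.9,-20,0],[0,-0.6,1.9,-45,0],[0,-0.6,1.9,-65,0],[0,-0.6,1.9,-80,0],[0,-0.6,1.9,-86,0],[0,-0.6,1.9,-89,0],[0,-0.6,1.9,-89,0],[0,-0.6,1.9,-89,0]]' |grep -v ee; python3 f.py
```

```text
time_s: 31.25
tcp_pos: [0.4343, 0.1607, 0.082]
wrist_force: [-1.0, -0.0, -1.1]
gripper_width: 0.138
F [ 0.04  0.32 -1.35] T [434.17 160.57  81.85]
```

```bash
python3 -m creep '[[0,-0.5,-0.7,-1,0],[0,-0.5,-0.7,-2,0],[0,-0.5,-0.7,-3,0],[0,-0.5,-0.7,-3.8,0],[0,-0.5,-0.7,-3.8,0],[0,-0.5,-0.7,-3.8,0],[0,-0.5,-0.7,-3.8,0],[0,-0.5,-0.7,-3.8,0]]' |grep -v ee; python3 f.py; python3 -m creep '[[0,0,0,-0.4,0],[0,0,0,-0.8,0],[0,0,0,-0.8,0],[0,0,0,-0.8,0],[0,0,0,-0.8,0],[0,0,0,-0.8,0],[0,0,0,-0.8,0],[0,0,0,-0.8,0]]' |grep -v ee; python3 f.py
```

```text
time_s: 32.3
tcp_pos: [0.4335, 0.1598, 0.0778]
wrist_force: [-0.3, -0.1, -0.8]
gripper_width: 0.135
F [ 0.37  0.17 -1.05] T [433.51 159.75  77.87]
time_s: 33.35
tcp_pos: [0.4336, 0.1598, 0.0776]
wrist_force: [-0.8, 0.0, 6.2]
gripper_width: 0.135
F [-1.58 -0.25  5.66] T [433.62 159.82  77.55]
```

```bash
python3 -m creep '[[1,0,0,0,0],[1,0,0,0,0],[1,0,0,0,0],[1,0,0,0,0],[1,0,0,0,0],[1,0,0,0,0],[1,0,0,0,0],[1,0,0,0,0]]' |grep -v ee; python3 -m creep '[[1,0,0,0,0],[1,0,0,10,0],[1,0,0,30,0],[1,0,0,60,0],[1,0,0,90,0],[1,0,0,120,0],[1,0,0,130,0],[1,0,0,130,0]]'; python3 - <<'E'
from h import *
t=capture("top");cv2.imwrite("pics/t13.png",t["image"])
s=capture("side");cv2.imwrite("pics/s13.png",cv2.resize(s["image"][180:280,190:340],None,fx=5,fy=5,interpolation=2))
p=capture("wrist");cv2.imwrite("pics/w13.png",p["image"])
E
```

```text
time_s: 34.4
tcp_pos: [0.4336, 0.1598, 0.0775]
wrist_force: [0.2, -0.3, 0.2]
gripper_width: 0.782
time_s: 35.2
tcp_pos: [0.4342, 0.1603, 0.2094]
ee_rot: [[0.014, -0.956, -0.293], [0.01, -0.292, 0.956], [-1.0, -0.016, 0.006]]
wrist_force: [0.2, 0.2, 0.1]
gripper_width: 1.001
```

View pics/s13.png

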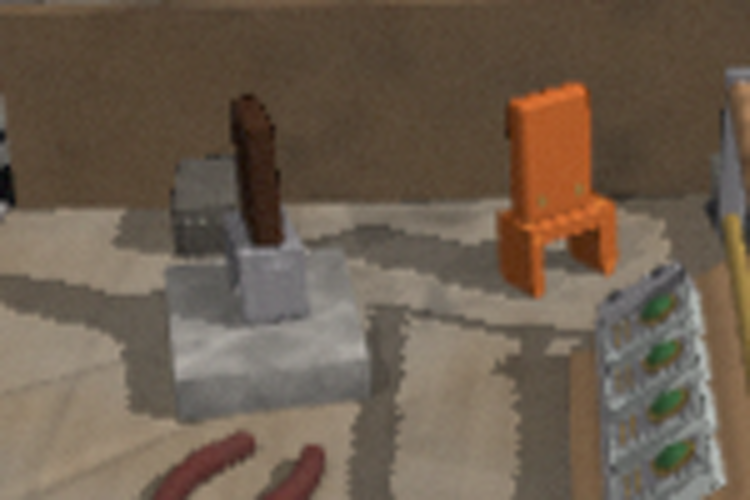

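View pics/w13.png

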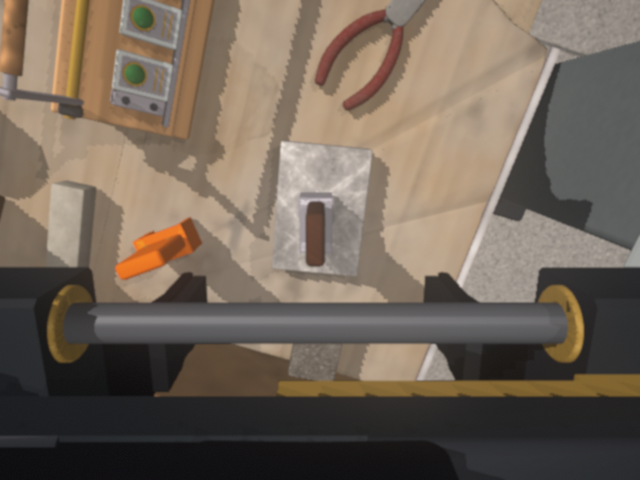

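```bash
python3 -m creep '[[0,30,-28,0,-0.05],[0,60,-57,0,-0.1],[0,92,-87,0,-0.15],[0,124,-117,0,-0.2],[0,156,-147,0,-0.255],[0,188,-177,0,-0.255],[0,218,-206,0,-0.255],[0,218,-206,0,-0.255]]'|grep -v ee; python3 -m creep '[[0,0,0,0,0],[0,0,0,0,0],[0,0,0,0,0],[0,0,0,0,0],[0,0,0,0,0],[0,0,0,0,0],[0,0,0,0,0],[0,0,0,0,0]]' ; python3 f.py
```

```text
time_s: 36.15
tcp_pos: [0.6526, -0.0502, 0.2024]
wrist_force: [-0.4, -1.1, -0.9]
gripper_width: 0.356
time_s: 36.95
tcp_pos: [0.6525, -0.0501, 0.2026]
ee_rot: [[0.005, -0.999, -0.037], [0.002, -0.037, 0.999], [-1.0, -0.005, 0.002]]
wrist_force: [-0.3, -0.1, -0.6]
gripper_width: 0.006
F [ 0.26 -0.01  0.25] T [652.54 -50.21 202.41]
```

```bash
python3 -m creep '[[0,0,0,-20,0],[0,0,0,-45,0],[0,0,0,-65,0],[0,0,0,-80,0],[0,0,0,-84,0],[0,0,0,-84,0],[0,0,0,-84,0],[0,0,0,-84,0]]'|grep -v ee; python3 - <<'E'
from h import *
s=capture("side");cv2.imwrite("pics/s14.png",cv2.resize(s["image"][120:320,270:440],None,fx=3,fy=3,interpolation=2))
p=capture("wrist");cv2.imwrite("pics/w14.png",p["image"])
E
```

```text
time_s: 38.0
tcp_pos: [0.6533, -0.0502, 0.1196]
wrist_force: [0.2, 0.9, -0.0]
gripper_width: 0.006
```

View pics/s14.png

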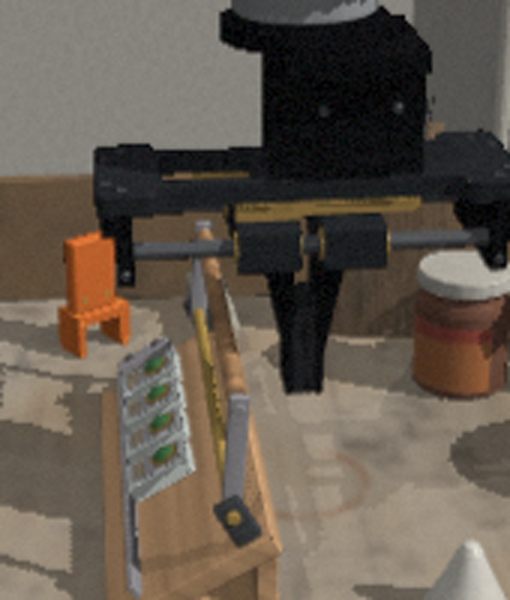

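View pics/w14.png

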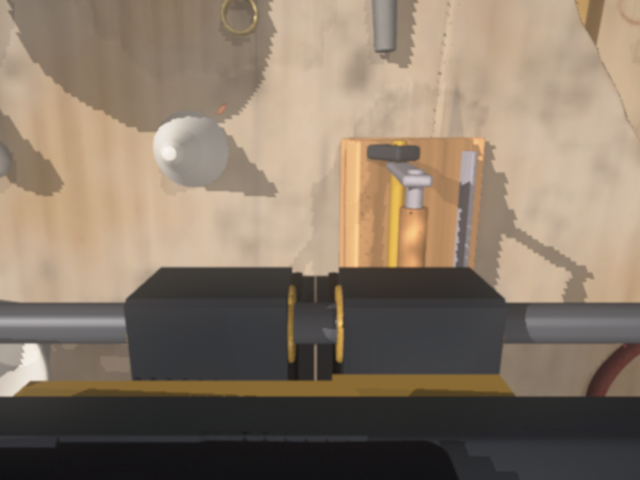

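```bash
python3 -m creep '[[0,-10,-0.4,0,0],[0,-18,-0.7,0,0],[0,-25,-1,0,0],[0,-31,-1.2,-1,0],[0,-37,-1.5,-2,0],[0,-43,-1.7,-3,0],[0,-48,-1.9,-6,0],[0,-48,-1.9,-6,0]]'|grep -v ee; python3 - <<'E'
from h import *
s=capture("side");cv2.imwrite("pics/s15.png",cv2.resize(s["image"][120:320,270:440],None,fx=3,fy=3,interpolation=2))
E
```

```text
time_s: 38.9
tcp_pos: [0.6034, -0.0522, 0.1126]
wrist_force: [-0.0, 0.0, 0.1]
gripper_width: 0.005
```

View pics/s15.png

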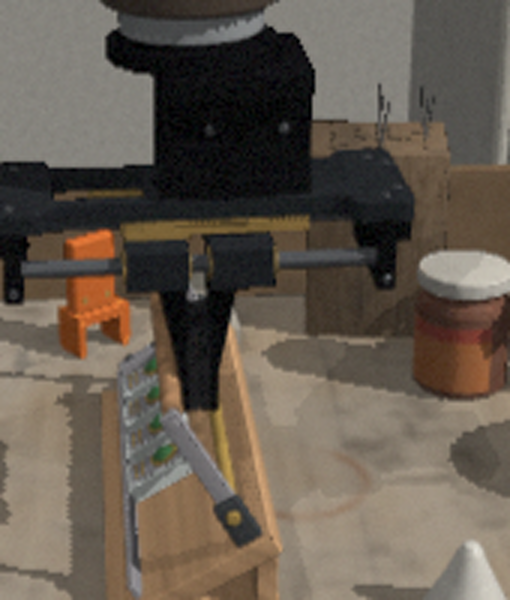

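```bash
python3 -m creep '[[0,-5,-0.2,-3,0],[0,-10,-0.4,-7,0],[0,-15,-0.6,-12,0],[0,-20,-0.8,-18,0],[0,-20,-0.8,-18,0],[0,-20,-0.8,-18,0],[0,-20,-0.8,-18,0],[0,-20,-0.8,-18,0]]'|grep -v ee; python3 - <<'E'
from h import *
s=capture("side");cv2.imwrite("pics/s16.png",cv2.resize(s["image"][120:320,270:440],None,fx=3,fy=3,interpolation=2))
p=capture("wrist");cv2.imwrite("pics/w16.png",p["image"])
X,c=cloud(s,270,180,345,330);P=np.c_[(X-O)@EX,(X-O)@EY,X[:,2]]*1000
k=(P[:,1]>-104)&(P[:,1]<-75)&(P[:,2]>65)&(abs(P[:,0])<80);print(k.sum(),np.percentile(P[k],[2,50,98],axis=0))
E
```

```text
time_s: 39.75
tcp_pos: [0.5833, -0.053, 0.0944]
wrist_force: [2.2, 0.2, -0.6]
gripper_width: 0.003
2865 [[ -68.98388022 -103.74323179   82.38257095]
 [  -8.22221608  -91.3742882   174.15180434]
 [  25.78068851  -75.59867064  211.99862468]]
```

View pics/s16.png

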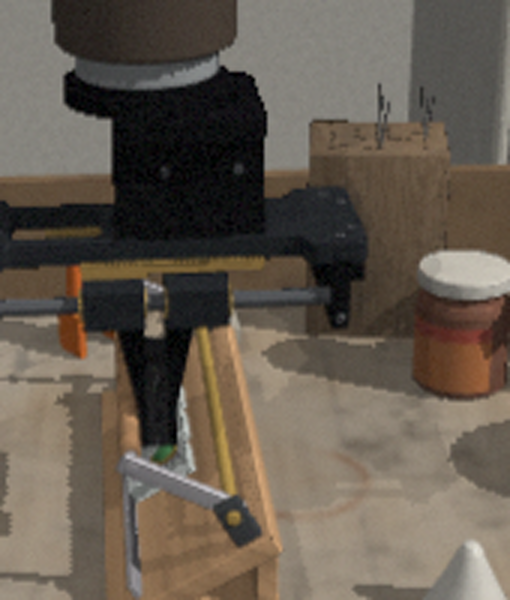

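```bash
python3 -m creep '[[0,4,0,0,0],[0,4,0,15,0],[0,4,0,36,0],[0,-5,-0.3,36,0],[0,-17,-0.7,36,0],[0,-17,-0.7,30,0],[0,-17,-0.7,20,0],[0,-17,-0.7,15,0]]'|grep -v ee; python3 -m creep '[[0,0,0,-8,0],[0,0,0,-15,0],[0,0,0,-22,0],[0,0,0,-28,0],[0,0,0,-34,0],[0,0,0,-39,0],[0,0,0,-39,0],[0,0,0,-39,0]]'|grep -v ee; python3 f.py; python3 - <<'E'
from h import *
s=capture("side");cv2.imwrite("pics/s17.png",cv2.resize(s["image"][120:320,270:440],None,fx=3,fy=3,interpolation=2))
E
```

```text
time_s: 40.65
tcp_pos: [0.5648, -0.0539, 0.1077]
wrist_force: [-1.9, 0.5, 2.8]
gripper_width: 0.004
time_s: 41.45
tcp_pos: [0.5645, -0.0538, 0.0684]
wrist_force: [-0.5, 0.1, -0.1]
gripper_width: 0.004
F [ 0.46 -0.04  0.06] T [564.65 -53.83  68.63]
```

View pics/s17.png

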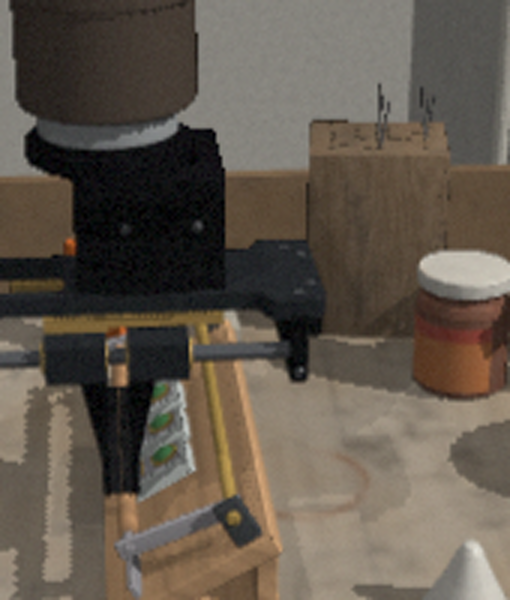

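```bash
python3 -m creep '[[0,0,0,-2,0],[0,0,0,-4,0],[0,0,0,-6,0],[0,0,0,-7,0],[0,0,0,-7,0],[0,0,0,-7,0],[0,0,0,-7,0],[0,0,0,-7,0]]'|grep -v ee; python3 f.py; python3 -m creep '[[0,0,0,-0.5,0],[0,0,0,-1,0],[0,0,0,-1,0],[0,0,0,-1,0],[0,0,0,-1,0],[0,0,0,-1,0],[0,0,0,-1,0],[0,0,0,-1,0]]'|grep -v ee; python3 f.py
```

```text
time_s: 42.55
tcp_pos: [0.5648, -0.0538, 0.0618]
wrist_force: [1.1, -0.3, 1.8]
gripper_width: 0.007
F [1.14 0.39 2.01] T [564.77 -53.83  61.75]
time_s: 43.6
tcp_pos: [0.5648, -0.0538, 0.0609]
wrist_force: [1.1, -0.3, 4.5]
gripper_width: 0.007
F [0.74 0.29 4.89] T [564.84 -53.84  60.91]
```

```bash
python3 -m creep '[[0,0,0,-0.5,0],[0,0,0,-0.8,0],[0,0,0,-0.8,0],[0,0,0,-0.8,0],[0,0,0,-0.8,0],[0,0,0,-0.8,0],[0,0,0,-0.8,0],[0,0,0,-0.8,0]]'|grep -v ee; python3 f.py; python3 -m creep '[[0,0,0,-0.5,0],[0,0,0,-0.8,0],[0,0,0,-0.8,0],[0,0,0,-0.8,0],[0,0,0,-0.8,0],[0,0,0,-0.8,0],[0,0,0,-0.8,0],[0,0,0,-0.8,0]]'|grep -v ee; python3 f.py
```

```text
time_s: 44.65
tcp_pos: [0.5649, -0.0539, 0.0608]
wrist_force: [-1.7, 0.8, 8.6]
gripper_width: 0.007
F [-0.51  0.9   8.  ] T [564.86 -53.85  60.8 ]
time_s: 45.7
tcp_pos: [0.5649, -0.0539, 0.0608]
wrist_force: [-0.4, 0.9, 9.3]
gripper_width: 0.002
F [-0.88  0.67  9.05] T [564.87 -53.84  60.77]
```

```bash
python3 -m creep '[[0,0,0,5,0],[0,0,0,20,0],[0,0,0,50,0],[0,0,0,80,0],[0,-20,0,110,0],[0,-50,30,130,0],[0,-80,60,140,0],[0,-100,90,140,0]]'|grep -v ee; python3 -m creep '[[0,-20,30,10,0],[0,-40,60,20,0],[0,-60,100,20,0],[0,-80,140,20,0],[0,-100,180,20,0],[0,-100,180,20,0],[0,-100,180,20,0],[0,-100,180,20,0]]'|grep -v ee; python3 - <<'E'
from h import *
t=capture("top");cv2.imwrite("pics/t18.png",cv2.resize(t["image"][200:360,195:415],None,fx=3.6,fy=3.6,interpolation=2))
s=capture("side");cv2.imwrite("pics/s18.png",cv2.resize(s["image"][190:340,200:390],None,fx=4,fy=4,interpolation=2))
X,c=cloud(t,245,205,415,275)
P=np.c_[(X-O)@EX,(X-O)@EY,X[:,2]+.0009]*1000;c=c.astype(int)
g=(c[:,1]>c[:,2]+20)&(c[:,1]>c[:,0]+20)&(P[:,0]<20)
y=np.sort(P[g,1]);sp=np.split(y,np.where(np.diff(y)>8)[0]+1);print([ (round(q.mean(),2),len(q)) for q in sp])
k=(P[:,1]>-98)&(P[:,1]<-45)&(P[:,0]<-10)&(P[:,0]>-35)&(P[:,2]>30);print("bar",np.percentile(P[k],[5,50,98],axis=0),k.sum())
X,c=cloud(t,195,300,290,370)
for lo,hi in((.085,.12),(.035,.06)):
    q=X[(X[:,2]>lo)&(X[:,2]<hi)]
    if len(q)>20:print(len(q),cv2.minAreaRect((q[:,:2]*1000).astype(np.float32)))
E
```

```text
time_s: 46.75
tcp_pos: [0.4627, 0.0364, 0.2014]
wrist_force: [-0.0, 0.9, -0.2]
gripper_width: 0.003
time_s: 47.55
tcp_pos: [0.3623, 0.2154, 0.2207]
wrist_force: [-0.4, 0.2, 0.4]
gripper_width: 0.008
[(np.float64(-21.79), 26), (np.float64(14.42), 27), (np.float64(50.13), 26), (np.float64(86.25), 27)]
bar [[-22.95633141 -95.07808524  36.39251402]
 [-18.39724506 -71.63404045  40.53134525]
 [-13.45483803 -46.45052349  44.48715406]] 181
175 ((433.3094787597656, 159.93202209472656), (12.045541763305664, 33.66895294189453), 17.303354263305664)
184 ((432.6954040527344, 161.49256896972656), (24.19124984741211, 41.295562744140625), 16.92606544494629)
```

View pics/t18.png

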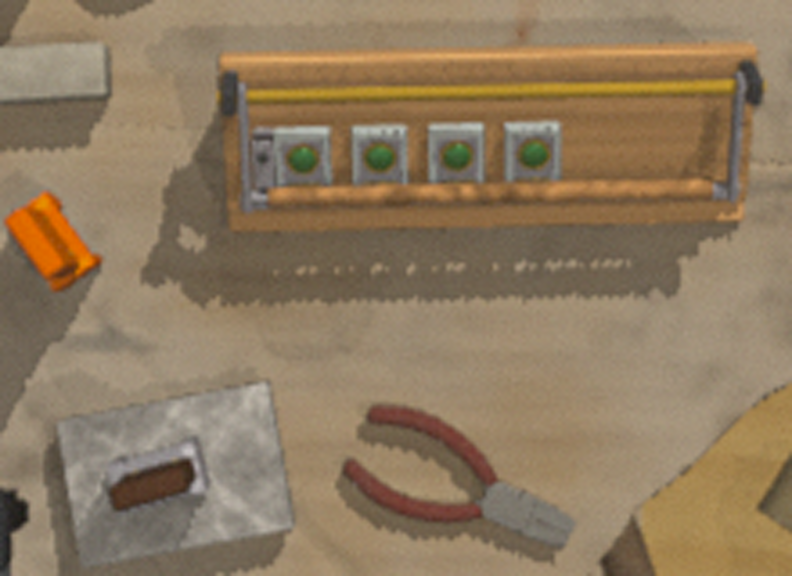

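View pics/s18.png

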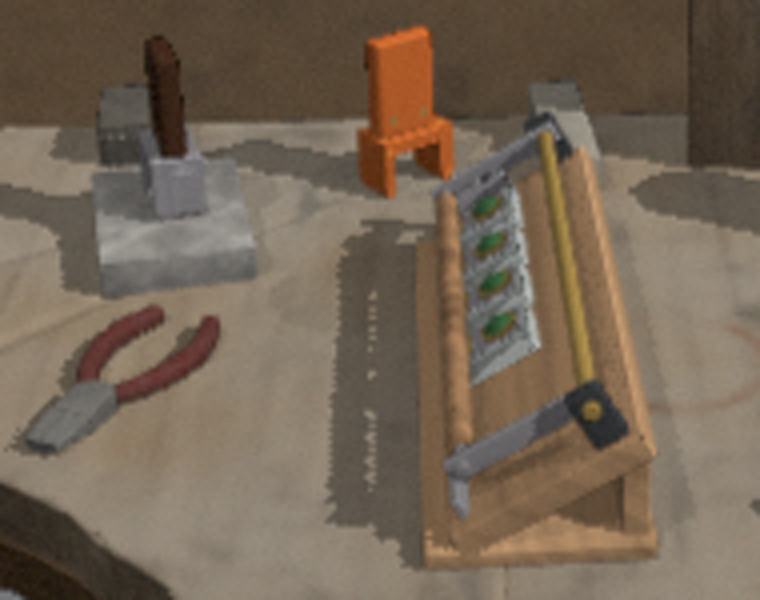

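```bash
python3 - <<'E'
from station import *
print(finish_job())
E
```

```text
the job is handed in; nothing more can be done
None
```

I carried out the whole job in the order you asked and handed it in at about 47.7 s, inside the 70 s limit. No verdict is reported.

- **Gauge used:** I took the brown-handled gauge from the bench block and left the orange look-alike alone. The tool could only turn about the vertical, so the gauge straddled the panels upright rather than square to the sloping deck.
- **Panel 1:** I drew it along until the thick leg met panel 0, felt as about 2 N.
- **Panels 2 and 3:** I drew them to 36 mm and 72 mm behind that stopping point, going by position. The contact there was too light to tell clearly from sensor noise.
- **Gauge returned:** It stands upright on the block, within about 1.5 mm of where it first stood.
- **Keeper:** I swung the bar over and pressed it home. It stopped at the calculated height with about 9 N on it.

**Last checks, with the arm clear:**
- The panels' middles measured 36.1, 35.7 and 36.2 mm apart from panel 0 onwards. That makes the gaps about 10.1, 9.7 and 10.2 mm, good to a few tenths of a millimetre.
- In the pictures the panels look flat, square and against the ledge.
- The keeper bar lies down along the row, and nothing else on the bench looks moved.

No check failed. The side camera's panel positions along the row differed from the top camera's by 2 to 4 mm, so I went by the top and wrist cameras, which matched the contact I felt.

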